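Wedge a stuck bearing cover loose, evenly

ROBOT

A 6-joint arm with a two-finger parallel gripper is mounted at the origin on the work surface. World frame = base frame: x ahead of the robot, y to its left, z up, the work surface at z = 0. Lengths are in m, angles in degrees, forces in N, time in s.
With the tool pointing down it reaches from about 0.35 to 0.925 m from the base axis. Payload 6.4 kg.
Tool frame: the origin (TCP) lies between the finger pads; the fingertips stand 22 mm ahead of it and the grasp point (between the pads) lies 3 mm ahead of it; z points along the fingers, y is the direction in which the jaws open and shut (so a half turn about z gives the same grasp; the last joint's range is limited). The gripper opens to 94 mm and grips with 3 to 60 N. Pads are 16 mm wide; open, the fingers measure 119 mm over their backs; the gripper's body (75 mm by 177 mm) begins 78 mm behind the grasp point.
Start: joints at [-79.933, 14.043, 89.255, -0, 76.702, -9.975], TCP at [0.223, -0.611, 0.227] pointing down, gripper open.
Joint ranges: [-179.41, 179.41], [-58.25, 129.5], [7.25, 145.43], [-54.29, 234.29], [11.92, 165.04], [-157.13, 157.13]. Speed limits (degrees/s): [147.25, 147.25, 180, 180, 180, 180].

INTERFACE

Orientations are given as a 3x3 rotation matrix whose columns are the frame's x, y, z axes.
In Python, from station import manip gives the robot as it stands.
- The arm moves only by the shell command python3 -m handwheel 'ROWS' [FORCE]. ROWS is JSON, one flat list of numbers, 5 for each row, row after row: the shift along the tool's x, y, z in m, then the turn about the tool's z in rad, then the closure in counts, from 0 (fully open) to 255 (shut). A call has 1 to 5 rows; each row shifts and turns the commanded pose from where the row before left it, along the tool's axes as they then stand; what a row does not reach is not made up. A row lasts 1/10 s, in which the tool goes at most 50 mm and 8.59 degrees, less where a joint would pass 70% of its speed; a pose out of reach is approached as far as the arm can. A call is refused whole if a number of a shift passes 0.05 or a number of a turn 0.15, either way. A call with a gripper value outside its range is refused whole. The fingers move at their own pace and stop on an object; FORCE is the grip in N (left out, the last holds). Time passes only in rows, so rows that do not move let the fingers close. It gives the time, the measured TCP pose, the force and the opening at its end, in the units of the state.
- manip.state(): the state, without advancing time (a new reading comes with each control period).
- manip.grab_frame(name): name is "scene" or "top" or "wrist"; returns a dict with "color" (384x512x3 uint8, red, green, blue), "mtx" (3x3 intrinsics, pixels), "extrinsics" (4x4, takes a point from camera to world coordinates). Camera axes: x right, y up, looking along -z (the intrinsics and any distortion apply to the point x, -y, -z); pixel columns grow to the right and rows downward; lengths in m; the calibration is good to about 2 mm. The wrist camera is an equidistant fisheye: a pixel r from the principal point sees the ray r / f radians off the axis. A picture is of the moment at which its call begins. There is no depth.
- manip.job_done(): hands the job in, once; it reports no verdict.
The state is a dict: "time_s": time; "q": joint angles; "qvel": joint speeds; "joint_torque": joint torques, N m; "tool_pos": TCP position; "eef_rot": TCP orientation; "wrist_force": force on the tool from outside, world axes, zero at the start; "ft_torque": the same for the moment, N m; "gripper_width": opening from 0.0 (shut) to 1.0 (fully open).
Only numpy, scipy, OpenCV 4.12 (cv2) and the standard library are available. Lean on these libraries where they do the work, as an engineer would, in place of code of your own. Each camera call takes 0.05 s, during which the arm holds its last target.

TASK

The bearing cover is stuck on the gearbox housing on the tilted angle plate. Work the orange double-ended wedge into the pry notches on its left and right sides in turn, until both sides of the cover stand at least 6 mm above fully seated and level with each other to within 2 mm, never letting one side get more than 5 mm ahead of the other. Then lay the wedge flat on the blue mat, let go of it, and leave the tray, socket, tin and screwdriver where they are.

Things in the scene. Friction and masses are not known exactly. Their poses are not given: they have to be found in the camera images.
- angle_plate: dark steel tilting angle plate standing fixed on the bench, about 170 x 170 mm; origin on the bench below the centre of the seam plane, x pointing away from the robot and up the slope at yaw 0, z up. It carries the housing, seam centre 100 mm above the bench.
- housing: green gearbox housing fixed on the angle plate, tilted 30 degrees: its top faces up and back towards the robot. Origin: centre of its flat top face (seam plane), 112 mm (x) by 170 mm (y). x runs up the slope, y to its left, z square to the seam plane. The top face juts out 20 mm beyond the cover at the left and right as flat ledges.
- cover: aluminium cover, 110 (x) by 130 mm (y), too wide to grip; origin and axes as the housing's when seated, top 26 mm above the seam. Left (+y) and right (-y) edge have a pry notch over the ledge: 54 mm wide (x -27 to 27), 6 mm high when seated, 55 deep. Lifting an edge (about 7 N) raises that side alone, pivoting on the other edge, 13 mm at most; it stays by friction. Starts 0 to 1 mm up.
- cover_left (a point): middle of the cover's left edge, on the notch's upper lip, at housing x 0, y +65 mm; its z in the housing frame is 6 mm when that side is fully seated, so lift of the left side = z minus 6 mm
- cover_right (a point): middle of the cover's right edge, on the notch's upper lip, at housing x 0, y -65 mm; its z in the housing frame is 6 mm when that side is fully seated, so lift of the right side = z minus 6 mm
- wedge: 0.16 kg, 150 mm long (y), 24 wide (x), alike both ways round: orange grip block 24 (x) by 30 (y) by 42 mm tall, a 60 mm steel blade at each end. Flat underside; blade tops slope from 17.5 mm thick at the block to 2.5 at the tip. Origin: centre of underside, z up. Starts on the mat. Lying on the ledge, tip d mm past the cover's edge, it lifts that side d/4 - 3.5 mm; in or out takes 8 to 15 N.
- mat: flat blue plastic mat fixed on the bench, 170 mm (x) by 180 mm (y), 4 mm thick; origin at the centre of its underside. It lies to the left or right of the work.
- tray: red open parts tray with bolts, 150 x 160 x 35 mm, 0.9 kg; origin at the centre of its underside; bystander, stands on the other side from the mat
- socket: steel socket standing upright, 32 mm diameter, 45 mm tall; origin at the centre of its underside; bystander
- tin: yellow tin standing upright, 60 mm diameter, 75 mm tall; origin at the centre of its underside; bystander
- screwdriver: green-handled screwdriver lying on the bench between robot and work, 180 mm long; origin under it; bystander
Things that resemble listed ones, but are neither listed nor needed, are in the scene too. Several things have the shape of the angle_plate; the one meant has the colours described above.

How it is judged (in metres and radians):
On the way, in this order (a step that is already met when the one before it is completed fails the run):
1. with the wedge, one side of the cover is raised at least 2 mm above seated (contact force between wedge and cover above 0.5 N and z of any of cover_left, cover_right in the frame of housing above 0.008 m), for 0.1 s.
2. then, with the wedge, the other side too is raised at least 2 mm (contact force between wedge and cover above 0.5 N and z of each of cover_left, cover_right in the frame of housing above 0.008 m), for 0.1 s.
3. both sides are raised at least 6 mm above seated and level to within 2 mm (z of each of cover_left, cover_right in the frame of housing above 0.0119 m and angle between the z axis of cover and the z axis of housing, either way round below 0.0162 rad), for 0.1 s.
At the end, for the whole second after the job is handed in: both sides of the cover stand at least 6 mm above fully seated and are level to within 2 mm (0.016 rad between cover and housing); the wedge lies flat and at rest on the mat, its middle within the mat's outline, released (all of step 3 and x of wedge in the frame of mat between -0.085 and 0.085 m and y of wedge in the frame of mat between -0.09 and 0.09 m and height (world z) of wedge below 0.008 m and angle between wedge's own z axis and vertical below 0.1 rad and linear speed of wedge below 0.02 m/s); the robot touches nothing.
It fails at once if one side of the cover is more than 5 mm ahead of the other (0.039 rad between cover and housing) (angle between the z axis of cover and the z axis of housing, either way round above 0.039 rad).
It fails at once if a bystander is moved by more than 20 mm (distance of any of tray, socket, tin, screwdriver from where it was at the start of the episode above 0.02 m).
It also fails if it takes over 72 s, if anything falls off the work surface, if the arm or the gripper's body presses on something with over 40 N, if the wrist force passes 120 N, or if a joint passes its speed limit or range.

## Working session

There is one attempt and no reset: what is moved stays moved. The work goes in short steps, Python scripts to look and compute and a shell command to move; the robot and the scene stay as the last step left them, time stands still between calls to the robot, and variables do not carry over. Pictures are saved under pics/ and viewed, and the job is handed in when it is done.

```bash
ls; mkdir -p pics
python3 - <<'E'
from station import manip
import cv2
print(manip.state())
for n in ["scene","top","wrist"]:
    f=manip.grab_frame(n)
    print(n,f["mtx"].tolist(),f["extrinsics"].round(4).tolist(),[k for k in f])
    cv2.imwrite(f"pics/{n}0.png",cv2.resize(f["color"][:,:,::-1],(800,600),interpolation=cv2.INTER_CUBIC))
E
```

```text
pics
{'time_s': 0.0, 'q': array([-7.99337701e+01,  1.40849591e+01,  8.93221899e+01, -2.11135929e-04,
        7.67022619e+01, -9.97424471e+00]), 'qvel': array([-0.02426986,  0.0513638 , -0.00890577,  0.02328077, -0.08055134,
       -0.12256921]), 'joint_torque': array([-1.81964269e-04, -4.15835345e+01, -3.14601266e+01,  6.85427058e-02,
        3.31612432e-02, -1.52599368e-04]), 'tool_pos': array([ 0.22266243, -0.61009183,  0.22636148]), 'eef_rot': array([[ 9.39450542e-01,  3.42684353e-01, -3.37299886e-04],
       [ 3.42684363e-01, -9.39448719e-01,  1.87955897e-03],
       [ 3.27219504e-04, -1.88134009e-03, -9.99998177e-01]]), 'wrist_force': array([ 0.39698724, -0.20375874,  0.19877347]), 'ft_torque': array([-0.027116  , -0.01254565, -0.07113278]), 'gripper_width': 1.001780919070153}
scene [[485.3002401067486, 0.0, 263.2783124860057], [0.0, 485.3002401067486, 189.91930005554272], [0.0, 0.0, 1.0]] [[0.6267, -0.5084, 0.5906, 1.3339], [0.7792, 0.4043, -0.4789, -0.6895], [0.0047, 0.7603, 0.6495, 1.03], [0.0, 0.0, 0.0, 1.0]] ['color', 'mtx', 'extrinsics']
top [[368.0541990441711, 0.0, 258.9784309541126], [0.0, 368.0541990441711, 190.04667542206798], [0.0, 0.0, 1.0]] [[-0.0747, 0.9761, -0.2039, 0.2567], [-0.9972, -0.0734, 0.0137, 0.0296], [-0.0016, 0.2043, 0.9789, 1.1801], [0.0, 0.0, 0.0, 1.0]] ['color', 'mtx', 'extrinsics']
wrist [[297.3186396354542, 0.0, 258.6560391069121], [0.0, 297.3186396354542, 192.91157193971665], [0.0, 0.0, 1.0]] [[0.3422, 0.9097, 0.2355, 0.2912], [-0.9396, 0.3317, 0.0841, -0.5842], [-0.0016, -0.25, 0.9682, 0.3841], [0.0, 0.0, 0.0, 1.0]] ['color', 'mtx', 'extrinsics']
```

View pics/scene0.png

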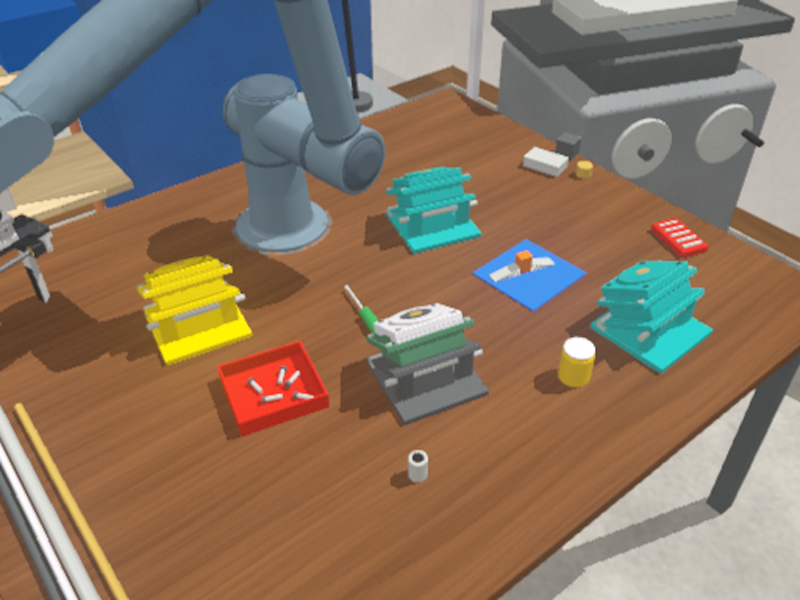

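View pics/top0.png

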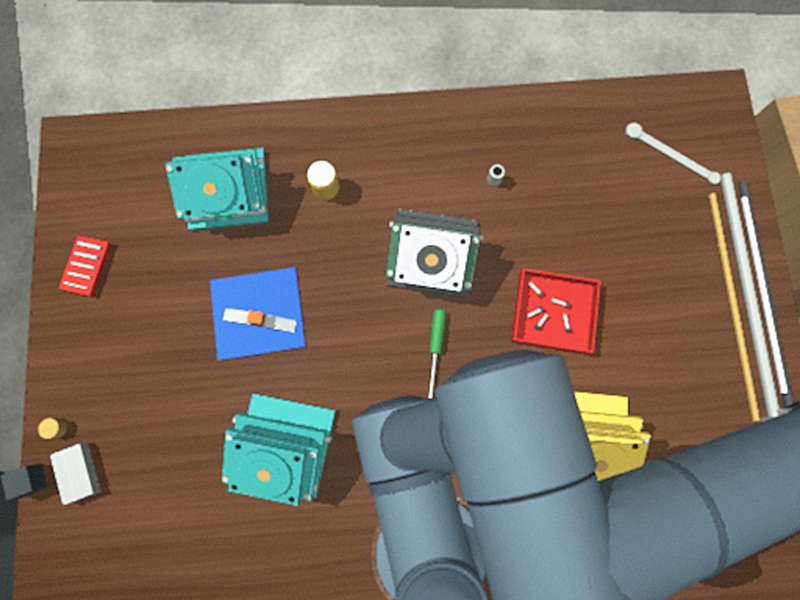

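View pics/wrist0.png

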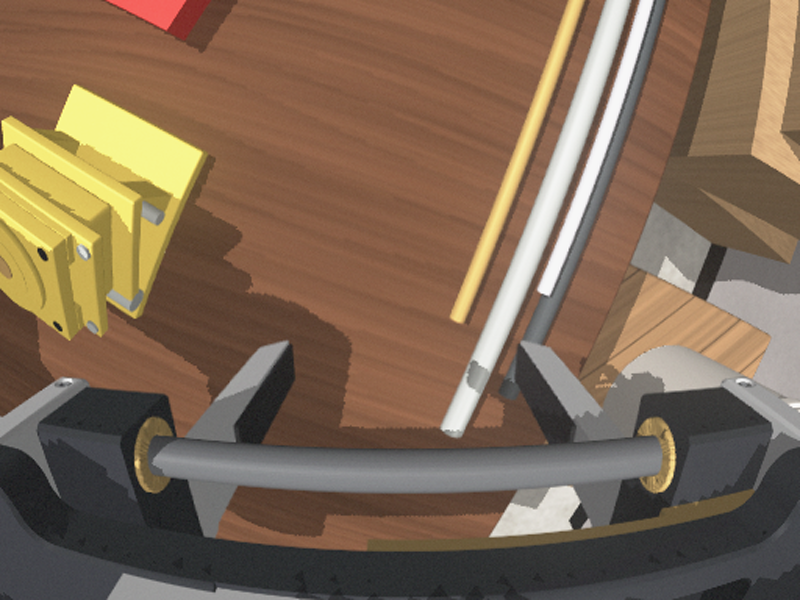

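Candidates in the top picture: white/grey cover on green housing on a dark plate (432,258), teal copies (218,188) and (280,450), and a yellow one (600,440). The description picks (432,258). The only orange-block wedge is on the blue mat at (257,318). The tray with bolts is at (557,312), and the red slotted box at (85,267) is a lookalike. Next I'll take close crops to measure.

```bash
cat > h.py <<'E'
import numpy as np,cv2
from station import manip
def ray(f,u,v):
    K=f["mtx"];E=f["extrinsics"]
    d=np.array([(u-K[0,2])/K[0,0],-(v-K[1,2])/K[1,1],-1.])
    return E[:3,3],E[:3,:3]@d
def onz(f,u,v,z):
    o,d=ray(f,u,v);return o+d*(z-o[2])/d[2]
def proj(f,P,fish=False):
    K=f["mtx"];E=f["extrinsics"];p=(np.atleast_2d(P)-E[:3,3])@E[:3,:3]
    q=np.c_[p[:,0],-p[:,1],-p[:,2]]
    if fish:
        r=np.hypot(q[:,0],q[:,1]);t=np.arctan2(r,q[:,2]);s=t/np.maximum(r,1e-12)
        return np.c_[K[0,0]*q[:,0]*s+K[0,2],K[1,1]*q[:,1]*s+K[1,2]]
    return np.c_[K[0,0]*q[:,0]/q[:,2]+K[0,2],K[1,1]*q[:,1]/q[:,2]+K[1,2]]
def crop(f,u0,v0,w,h,s,name):
    c=f["color"][v0:v0+h,u0:u0+w,::-1]
    cv2.imwrite(name,cv2.resize(c,(w*s,h*s),interpolation=cv2.INTER_CUBIC))
E
python3 - <<'E'
from h import *
import pickle
T=manip.grab_frame("top");S=manip.grab_frame("scene")
pickle.dump((T,S),open("fr0.pkl","wb"))
crop(T,240,125,80,75,8,"pics/t_h.png")
crop(T,128,165,76,70,8,"pics/t_m.png")
crop(S,225,185,95,85,8,"pics/s_h.png")
crop(S,295,145,90,60,8,"pics/s_m.png")
E
```

```text
(no output)
```

View pics/t_h.png

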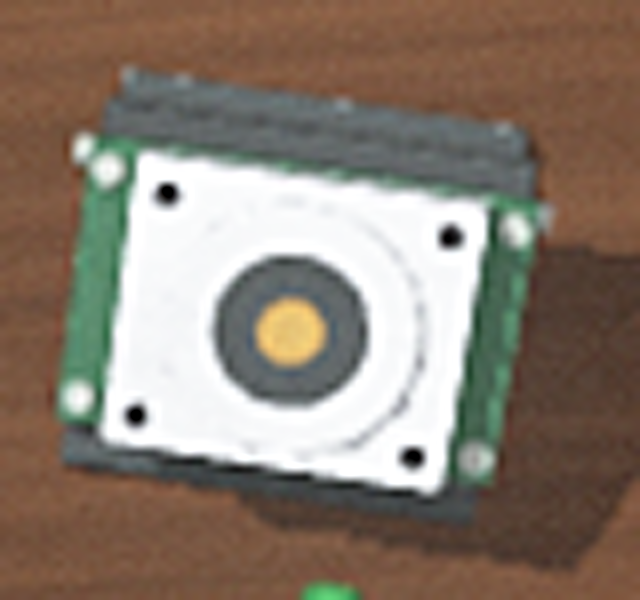

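View pics/t_m.png

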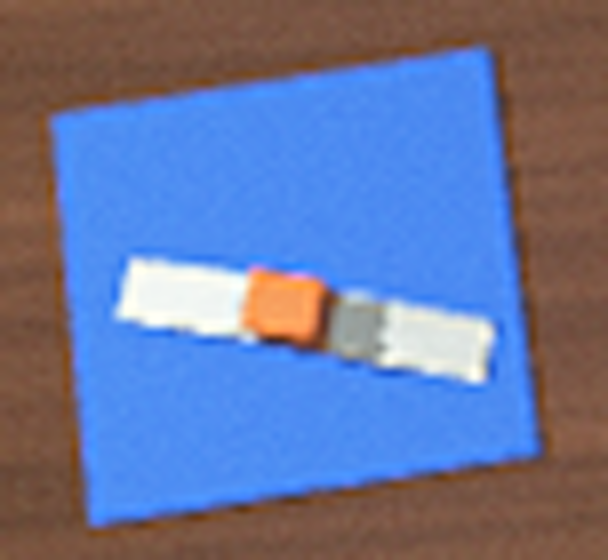

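View pics/s_h.png

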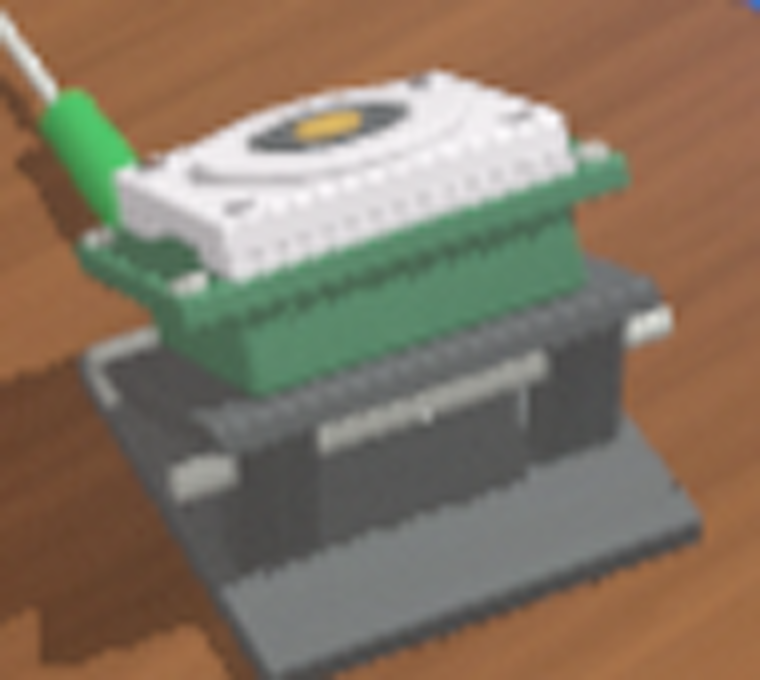

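View pics/s_m.png

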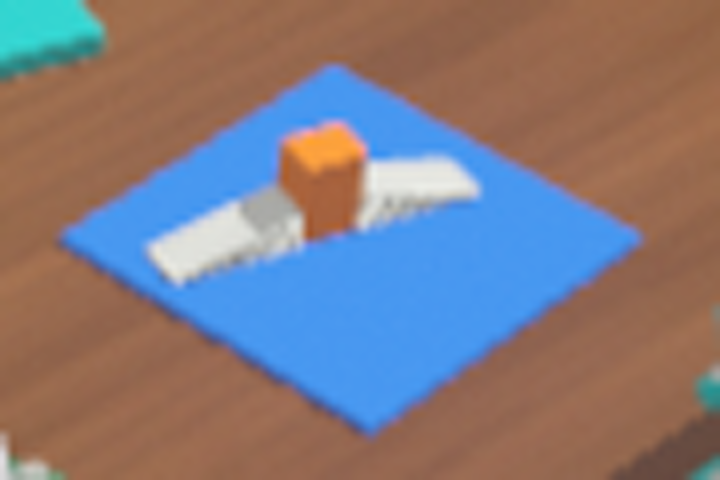

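Run:
```python
from h import *
import pickle
from scipy.optimize import least_squares
T,S=pickle.load(open("fr0.pkl","rb"))
def px(u0,v0,L): return (np.array(L,float)+.5)/8-.5+[u0,v0]
def fit(model,obs,x0):
    r=lambda x:np.concatenate([(proj(f,model(x,k))-p).ravel() for f,k,p in obs])
    s=least_squares(r,x0,loss='soft_l1');return s.x,np.abs(r(s.x)).reshape(-1,2).round(1).tolist()
def se2(x,L): 
    c,s=np.cos(x[2]),np.sin(x[2]);L=np.array(L)
    return np.c_[x[0]+c*L[:,0]-s*L[:,1],x[1]+s*L[:,0]+c*L[:,1],L[:,2]]
# mat: top image: up = +x, left=+y
mc=np.array([[.085,.09,.004],[.085,-.09,.004],[-.085,-.09,.004],[-.085,.09,.004]])
oT=px(128,165,[[50,115],[488,45],[541,455],[90,526]])
oS=px(295,145,[[640,240],[370,435],[60,238],[335,64]])
# scene corner order
from itertools import permutations
for nm,obs in [("both",[(T,mc,oT),(S,mc,oS)]),("T",[(T,mc,oT)]),("Srot",[(S,mc,oS)])]:
    print("mat",nm,fit(se2,obs,[.6,.27,.1]))
# wedge: tips and block top
wl=np.array([[.012,.075,.0065],[-.012,.075,.0065],[.012,-.075,.0065],[-.012,-.075,.0065],[.012,.015,.046],[.012,-.015,.046],[-.012,-.015,.046],[-.012,.015,.046]])
wT=px(128,165,[[132,257],[116,319],[494,320],[484,383],[252,268],[329,276],[318,343],[243,334]])
wS=px(295,145,[[480,195],[448,158],[178,285],[148,250],[364,150],[318,173],[281,142],[335,122]])
print("wedge T",fit(se2,[(T,wl,wT)],[.55,.27,-.1]))
print("wedge S",fit(se2,[(S,wl,wS)],[.55,.27,-.1]))
print("wedge b",fit(se2,[(T,wl,wT),(S,wl,wS)],[.55,.27,-.1]))
# housing
def hm(x,L):
    a=np.pi/6;L=np.array(L);R=np.array([[np.cos(a),0,-np.sin(a)],[0,1,0],[np.sin(a),0,np.cos(a)]])
    return se2(x,L@R.T+[0,0,.1])
hl=[[.055,.065,.0265],[.055,-.065,.0265],[-.055,-.065,.0265],[-.055,.065,.0265],[.056,-.085,0],[-.056,-.085,0],[-.056,.085,0]]
hT=px(240,125,[[135,150],[490,205],[440,494],[100,440],[545,208],[490,485],[60,415]])
sl=[[.055,.065,.0265],[.055,-.065,.0265],[-.055,-.065,.0265],[.056,.085,0],[.056,-.085,0],[-.056,-.085,0]]
hS=px(225,185,[[570,108],[232,215],[118,168],[628,155],[188,300],[80,235]])
for n,o in [("T",[(T,hl,hT)]),("S",[(S,sl,hS)]),("b",[(T,hl,hT),(S,sl,hS)])]: print("hous",n,fit(hm,o,[.68,0,-.1]))
print(onz(T,*px(240,125,[[330,590]])[0],.01))
```

```text
mat both (array([0.49292836, 0.32129108, 0.08411386]), [[0.8, 0.1], [0.4, 0.2], [0.1, 0.4], [0.5, 0.4], [0.5, 1.1], [0.4, 1.4], [0.1, 0.9], [0.1, 0.6]])
mat T (array([0.49237124, 0.32278302, 0.08688219]), [[0.2, 0.1], [0.1, 0.3], [0.3, 0.3], [0.2, 0.1]])
mat Srot (array([0.49634561, 0.31671065, 0.08007289]), [[0.4, 0.0], [0.0, 0.3], [0.2, 0.0], [0.1, 0.3]])
wedge T (array([ 0.47560125,  0.31608076, -0.24273792]), [[0.3, 0.6], [0.6, 0.0], [0.3, 0.3], [0.0, 0.3], [0.1, 0.0], [0.2, 0.6], [0.5, 0.3], [0.5, 0.8]])
wedge S (array([ 0.48031572,  0.31132403, -0.22821101]), [[0.1, 0.6], [0.0, 0.1], [0.1, 0.0], [0.0, 0.3], [0.8, 0.4], [1.1, 0.1], [0.3, 0.2], [0.6, 0.0]])
wedge b (array([ 0.47673073,  0.31513349, -0.23670202]), [[0.5, 0.3], [0.9, 0.2], [0.6, 0.2], [0.3, 0.8], [0.3, 0.4], [0.1, 0.2], [0.2, 0.7], [0.2, 1.1], [0.0, 1.4], [0.2, 0.7], [0.2, 1.1], [0.0, 0.8], [0.9, 0.5], [1.1, 1.1], [0.2, 1.2], [0.7, 0.9]])
hous T (array([ 0.56076832, -0.04465151, -0.23923446]), [[0.7, 0.6], [0.2, 0.6], [0.0, 0.0], [0.0, 0.1], [0.2, 0.8], [0.0, 0.1], [0.6, 0.1]])
hous S (array([ 0.56521602, -0.04564853, -0.23276944]), [[0.0, 0.8], [0.9, 0.5], [0.2, 1.1], [1.2, 0.4], [0.1, 0.6], [0.0, 1.3]])
hous b (array([ 0.56227473, -0.04452179, -0.23473915]), [[0.5, 0.2], [0.0, 0.0], [0.0, 0.6], [0.0, 0.5], [0.4, 1.4], [0.0, 0.7], [0.6, 0.5], [0.4, 1.5], [1.2, 1.3], [0.5, 1.8], [0.8, 0.3], [0.3, 0.2], [0.2, 0.5]])
[ 0.4679492  -0.05509401  0.01      ]
```

The crops show the cover and green ledges with corner bolts (the ledge is clear in the middle), and a wedge with white blades near yaw -13.6°, the same as the housing. The mat is at about (0.493, 0.321). I'm now moving over the wedge and turning the tool to yaw -13.6°.

```bash
python3 -m handwheel '[0.025,-0.04,0,0.147,0, 0.02,-0.045,0,0.147,0, 0.01,-0.048,0,0.147,0, 0.005,-0.048,0,0.147,0, 0.002,-0.049,0,0,0]'
python3 -m handwheel '[0.002,-0.049,0,0,0, 0.002,-0.049,0,0,0, 0.002,-0.049,0,0,0, 0.002,-0.049,0,0,0, 0.002,-0.049,0,0,0]'
python3 - <<'E'
from h import *
T=__import__('pickle').load(open('fr0.pkl','rb'))[0]
for p in [(188,230),(268,222),(167,160),(340,410)]: print(p,onz(T,p[0]*.64,p[1]*.64,.0),onz(T,p[0]*.64,p[1]*.64,.1))
E
```

```text
time_s: 0.75
tool_pos: [0.2731, -0.3715, 0.2272]
eef_rot: [[0.971, -0.239, 0.0], [-0.239, -0.971, 0.0], [0.0, -0.0, -1.0]]
wrist_force: [1.5, -0.2, -0.3]
gripper_width: 0.998
time_s: 1.25
tool_pos: [0.3408, -0.1359, 0.2276]
eef_rot: [[0.972, -0.237, 0.001], [-0.237, -0.972, -0.001], [0.001, 0.0, -1.0]]
wrist_force: [0.4, -1.2, 0.6]
gripper_width: 0.998
(188, 230) [0.68409441 0.46657291 0.        ] [0.64788011 0.42954083 0.1       ]
(268, 222) [0.68922577 0.29453225 0.        ] [0.65257663 0.27207917 0.1       ]
(167, 160) [0.84985417 0.51317563 0.        ] [0.79959313 0.47219436 0.1       ]
(340, 410) [0.28036921 0.16030902 0.        ] [0.27836722 0.14923023 0.1       ]
```

```bash
python3 -m handwheel '[0.0025,-0.047,0,0,0, 0.0025,-0.047,0,0,0, 0.0025,-0.047,0,0,0, 0.0025,-0.047,0,0,0, 0.0025,-0.047,0,0,0]'
python3 -m handwheel '[0.0025,-0.047,0,0,0, 0.0025,-0.047,0,0,0, 0.0025,-0.047,0,0,0, 0.0025,-0.047,0.03,0,0, 0.0025,-0.047,0.03,0,0]'
python3 -m handwheel '[0,0,0,0,0, 0,0,0,0,0]'
python3 - <<'E'
from h import *
f=manip.grab_frame("wrist");cv2.imwrite("pics/w1.png",cv2.resize(f["color"][:,:,::-1],(800,600)))
w=lambda x,y,z:[.477+np.cos(-.237)*x-np.sin(-.237)*y,.315+np.sin(-.237)*x+np.cos(-.237)*y,z]
print(proj(f,[w(0,.075,.0065),w(0,-.075,.0065),w(.012,.015,.046),w(-.012,.015,.046),w(-.012,-.015,.046),w(.012,-.015,.046)],True)*800/512)
import pickle;pickle.dump(f,open("fw1.pkl","wb"))
E
```

```text
time_s: 1.75
tool_pos: [0.4085, 0.0899, 0.2278]
eef_rot: [[0.972, -0.235, 0.001], [-0.235, -0.972, -0.0], [0.001, -0.0, -1.0]]
wrist_force: [1.2, -0.8, 1.1]
gripper_width: 1.0
time_s: 2.25
tool_pos: [0.474, 0.3062, 0.1739]
eef_rot: [[0.972, -0.235, 0.003], [-0.235, -0.972, 0.001], [0.002, -0.002, -1.0]]
wrist_force: [0.4, -0.3, 0.8]
gripper_width: 1.001
time_s: 2.45
tool_pos: [0.4725, 0.3039, 0.1725]
eef_rot: [[0.972, -0.235, -0.002], [-0.235, -0.972, -0.001], [-0.002, 0.002, -1.0]]
wrist_force: [1.0, -1.1, 1.2]
gripper_width: 0.996
[[286.44939936 283.93339433]
 [493.24885963 283.62077159]
 [363.20851583 278.36095849]
 [364.03264796 315.20511983]
 [411.05088223 315.19898859]
 [411.1797782  278.2695731 ]]
```

View pics/w1.png

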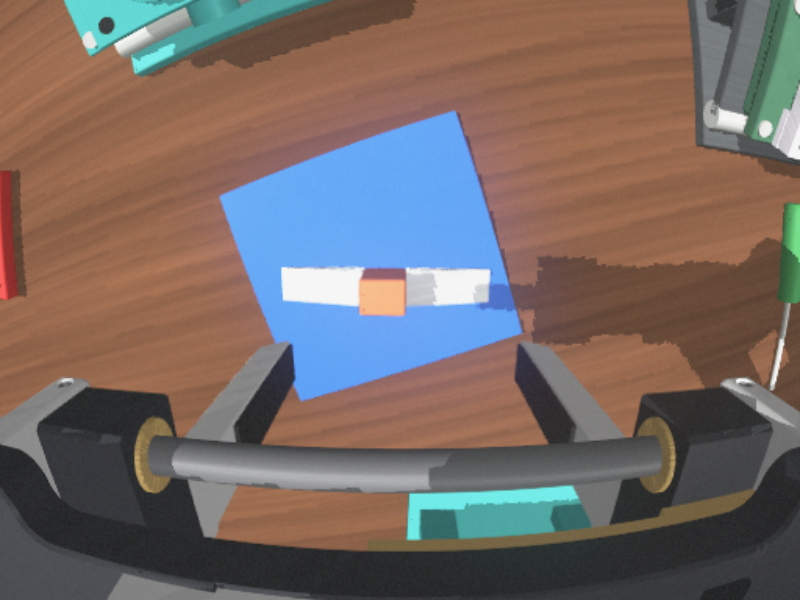

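The wrist picture shows the block top at (360–406, 278–316) and the blades level at rows 267–302. That is about 2.5 mm off my fit, so I correct for it and descend.

```bash
python3 -m handwheel '[0.001,-0.007,0.04,0,0, 0.001,-0.007,0.04,0,0, 0,0,0.03,0,0, 0,0,0.008,0,0, 0,0,0,0,0]' 10
python3 -m handwheel '[0,0,0,0,0, 0,0,0,0,0]'
python3 - <<'E'
from h import *
f=manip.grab_frame("wrist");cv2.imwrite("pics/w2.png",cv2.resize(f["color"][:,:,::-1],(800,600)))
E
```

```text
time_s: 3.0
tool_pos: [0.4787, 0.316, 0.0565]
eef_rot: [[0.971, -0.237, 0.0], [-0.237, -0.971, 0.0], [0.0, -0.0, -1.0]]
wrist_force: [0.1, 0.2, 1.4]
gripper_width: 0.997
time_s: 3.2
tool_pos: [0.4801, 0.3173, 0.0584]
eef_rot: [[0.972, -0.236, 0.004], [-0.236, -0.972, 0.002], [0.004, -0.003, -1.0]]
wrist_force: [-0.3, -0.3, -0.0]
gripper_width: 0.998
```

View pics/w2.png

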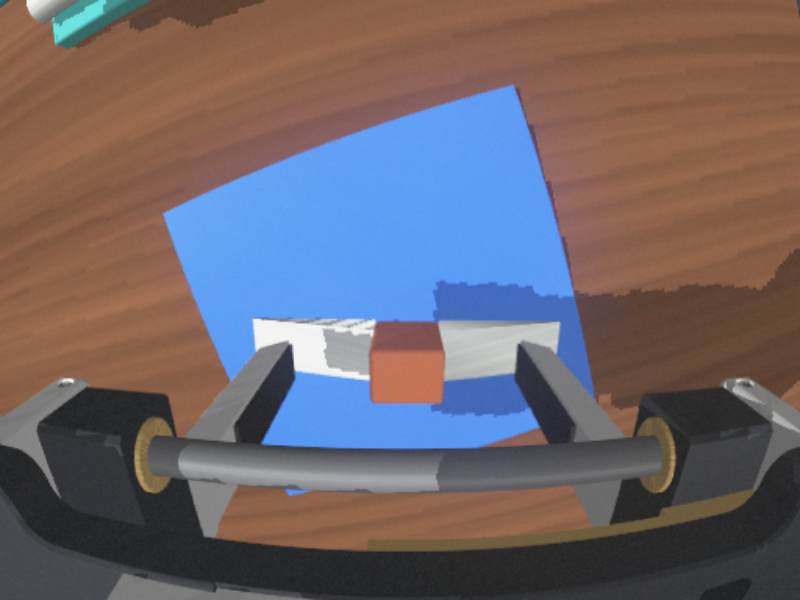

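The fingers straddle the block (370–444, against finger tips at 292 and 518), centred to about 1 mm. Lowering 10 mm and closing.

```bash
python3 -m handwheel '[-0.001,0,0.005,0,0, -0.001,0,0.005,0,0, 0,0,0,0,150, 0,0,0,0,255, 0,0,0,0,255]' 25
python3 -m handwheel '[0,0,0,0,255, 0,0,0,0,255, 0,0,0,0,255, 0,0,0,0,255]'
```

```text
time_s: 3.75
tool_pos: [0.4765, 0.3174, 0.0457]
eef_rot: [[0.972, -0.236, -0.0], [-0.236, -0.972, -0.0], [-0.0, 0.0, -1.0]]
wrist_force: [0.3, -0.7, -0.3]
gripper_width: 0.782
time_s: 4.15
tool_pos: [0.4765, 0.3174, 0.0458]
eef_rot: [[0.972, -0.236, 0.0], [-0.236, -0.972, 0.0], [0.0, -0.0, -1.0]]
wrist_force: [-0.2, 0.1, 0.4]
gripper_width: 0.444
```

```bash
python3 -m handwheel '[0,0,-0.003,0,255, 0,0,0,0,255, 0,0,0,0,255, 0,0,0,0,255]'
```

```text
time_s: 4.55
tool_pos: [0.4767, 0.3175, 0.0492]
eef_rot: [[0.972, -0.236, 0.001], [-0.236, -0.972, 0.0], [0.0, -0.0, -1.0]]
wrist_force: [-0.2, -0.3, 3.6]
gripper_width: 0.316
```

```bash
python3 -m handwheel '[0,0,-0.03,0,255, 0.03,0,0,0,255, 0.048,0.001,0,0,255, 0.048,0.001,0,0,255, 0,0,0,0,255]'
python3 -m handwheel '[0,0,0,-0.11,255, 0,0,0,-0.11,255, 0,0,0,-0.102,255, 0,0,0,0,255, 0,0,0,0,255]'
python3 - <<'E'
from h import *
f=manip.grab_frame("wrist");cv2.imwrite("pics/w3.png",cv2.resize(f["color"][:,:,::-1],(800,600)))
E
```

```text
time_s: 5.05
tool_pos: [0.6032, 0.2835, 0.0787]
eef_rot: [[0.971, -0.24, 0.003], [-0.24, -0.971, 0.0], [0.003, -0.001, -1.0]]
wrist_force: [-0.9, 0.8, -1.1]
gripper_width: 0.32
time_s: 5.55
tool_pos: [0.5977, 0.2857, 0.0782]
eef_rot: [[0.997, 0.082, -0.001], [0.082, -0.997, -0.0], [-0.001, 0.0, -1.0]]
wrist_force: [-0.1, 0.1, -1.2]
gripper_width: 0.318
```

View pics/w3.png

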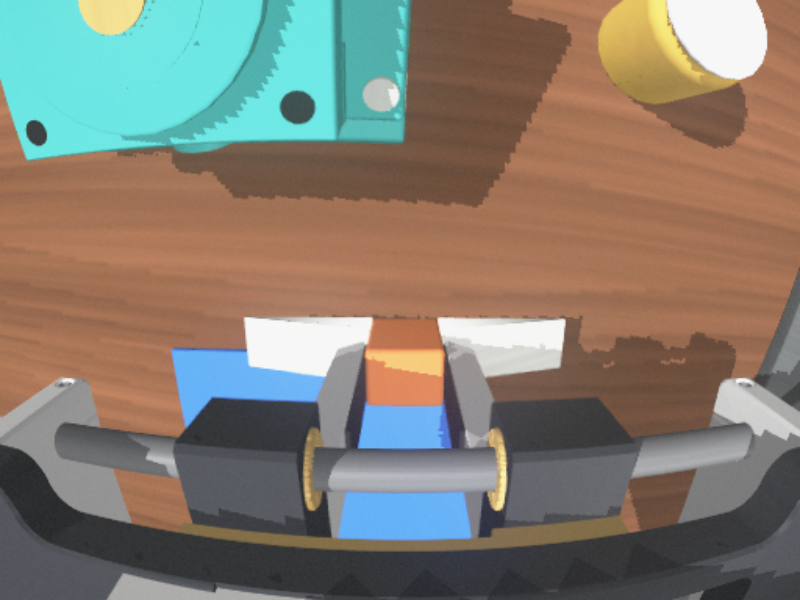

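The wedge is held level and upright. The mat's far edge shows at (175–245, 349). I'll locate that edge from this view.

```bash
cat >> h.py <<'E'
def fishz(f,u,v,z):
    K=f["mtx"];E=f["extrinsics"];a=(u-K[0,2])/K[0,0];b=(v-K[1,2])/K[1,1];t=np.hypot(a,b)
    d=np.array([a/t*np.sin(t),-b/t*np.sin(t),-np.cos(t)]);d=E[:3,:3]@d;o=E[:3,3]
    return o+d*(z-o[2])/d[2]
E
python3 - <<'E'
from h import *
f=manip.grab_frame("wrist")
for p in [(177,349),(240,349)]: print(fishz(f,p[0]*.64,p[1]*.64,.004))
s=manip.state();z=s["tool_pos"][2]-.0452
for p in [(247,318),(565,319)]: print(fishz(f,p[0]*.64,p[1]*.64,z+.0025))
print(s["tool_pos"])
E
```

```text
[0.57154255 0.417098   0.004     ]
[0.57604344 0.37678598 0.004     ]
[0.60494057 0.36135056 0.03576451]
[0.61656928 0.21297139 0.03576451]
[0.59801394 0.28574131 0.07846451]
```

```bash
python3 -m handwheel '[0.004,0,0.015,0,255, 0,0,0.014,0,255, 0,0,0.003,0,255, 0,0,0,0,255, 0,0,0,0,255]' 14
```

```text
time_s: 6.15
tool_pos: [0.6019, 0.2858, 0.0457]
eef_rot: [[0.997, 0.084, -0.001], [0.084, -0.997, -0.0], [-0.001, 0.0, -1.0]]
wrist_force: [-0.0, -0.1, -2.3]
gripper_width: 0.316
```

```bash
python3 -m handwheel '[-0.004,0,0,0,255, -0.003,0,0,0,255, -0.003,0,-0.001,0,255, 0,0,0,0,255]' 
python3 -m handwheel '[-0.003,0,-0.001,0,255, -0.003,0,-0.001,0,255, 0,0,0,0,255]'
```

```text
time_s: 6.55
tool_pos: [0.5924, 0.2852, 0.048]
eef_rot: [[0.996, 0.084, 0.001], [0.084, -0.996, 0.0], [0.001, -0.0, -1.0]]
wrist_force: [1.6, -0.0, -1.1]
gripper_width: 0.321
time_s: 6.85
tool_pos: [0.5858, 0.2847, 0.05]
eef_rot: [[0.996, 0.084, -0.001], [0.084, -0.996, -0.0], [-0.001, 0.0, -1.0]]
wrist_force: [0.2, 0.1, -0.0]
gripper_width: 0.317
```

Run:
```python
from h import *
f=manip.grab_frame("wrist");cv2.imwrite("pics/w4.png",cv2.resize(f["color"][:,:,::-1],(800,600)))
```

```text
(no output)
```

View pics/w4.png

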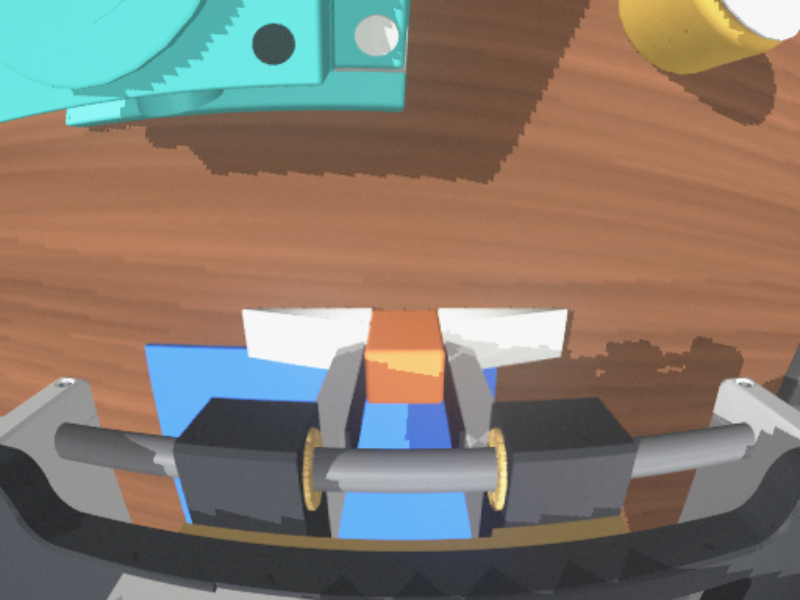

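The wedge has begun to roll: its far lower edge moved from row 318 to 309. Continuing slightly lower.

```bash
python3 -m handwheel '[-0.002,0,0.001,0,255, -0.003,0,0.0005,0,255, -0.003,0,0,0,255, 0,0,0,0,255]'
python3 - <<'E'
from h import *
f=manip.grab_frame("wrist");cv2.imwrite("pics/w5.png",cv2.resize(f["color"][:,:,::-1],(800,600)))
E
```

```text
time_s: 7.3
tool_pos: [0.58, 0.2844, 0.05]
eef_rot: [[0.996, 0.084, 0.004], [0.084, -0.996, 0.001], [0.004, -0.001, -1.0]]
wrist_force: [4.2, -1.1, 6.2]
gripper_width: 0.317
```

View pics/w5.png

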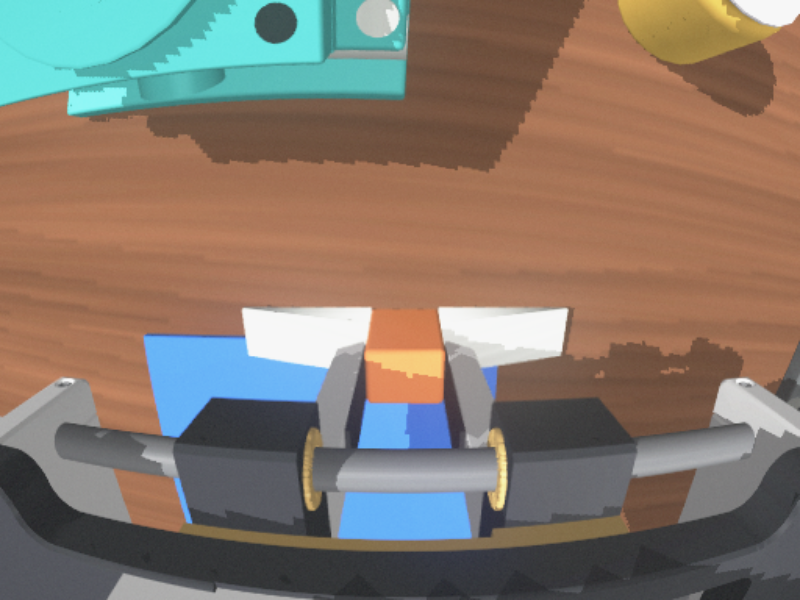

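```bash
cat >> h.py <<'E'
def rollpts(f,s,th,cz=.0132,hz=.032,dx=0.0,dy=0.0):
    """wedge pts in tool frame -> pixels(800). tool x=wedge x, tool y=-wedge y, tool z=-wedge z; pivot at tool z=cz, wedge height hz"""
    W=np.array([[.012,.015,0],[.012,-.015,0],[.012,.015,.042],[-.012,.015,.042],[.012,.075,0],[.012,-.075,0],[-.012,.075,.0025],[.012,.075,.0025],[-.012,-.075,.0025]])
    c,n=np.cos(th),np.sin(th)
    x,z=W[:,0],W[:,2]-hz
    X=c*x-n*z+dx; Z=n*x+c*z
    P=np.c_[X,-W[:,1]+dy,cz-Z]
    R=np.array(s["eef_rot"]);return proj(f,P@R.T+s["tool_pos"],True)*800/512
E
python3 - <<'E'
from h import *
f=manip.grab_frame("wrist");s=manip.state()
for t in (0,5,10,15,20,30): print(t,rollpts(f,s,np.radians(t)).round(0)[[0,2,3,4,5,6]].tolist())
E
```

```text
0 [[374.0, 320.0], [367.0, 352.0], [369.0, 410.0], [249.0, 319.0], [565.0, 319.0], [252.0, 368.0]]
5 [[374.0, 315.0], [367.0, 356.0], [369.0, 410.0], [247.0, 314.0], [566.0, 314.0], [252.0, 362.0]]
10 [[374.0, 310.0], [367.0, 359.0], [370.0, 410.0], [246.0, 310.0], [568.0, 309.0], [252.0, 357.0]]
15 [[373.0, 305.0], [367.0, 363.0], [370.0, 410.0], [244.0, 305.0], [569.0, 305.0], [252.0, 351.0]]
20 [[373.0, 301.0], [367.0, 366.0], [370.0, 410.0], [243.0, 301.0], [571.0, 301.0], [251.0, 345.0]]
30 [[372.0, 294.0], [367.0, 374.0], [371.0, 409.0], [239.0, 295.0], [575.0, 295.0], [250.0, 335.0]]
```

The roll is about 8–10° and the wedge edge now rests on the mat (ΔFz 6 N, Fx 4 N, so friction is good). I'll loosen the grip and drag towards the robot so it tips further.

```bash
python3 -m handwheel '[0,0,0.0005,0,255, -0.003,0,0,0,255, -0.003,0,0,0,255, -0.003,0,0,0,255]' 5
python3 -m handwheel '[-0.003,0,0,0,255, -0.003,0,0,0,255, -0.003,0,0,0,255]' 5
python3 - <<'E'
from h import *
f=manip.grab_frame("wrist");cv2.imwrite("pics/w6.png",cv2.resize(f["color"][:,:,::-1],(800,600)))
E
```

```text
time_s: 7.8
tool_pos: [0.5691, 0.2834, 0.0478]
eef_rot: [[0.996, 0.084, -0.0], [0.084, -0.996, 0.0], [-0.0, -0.0, -1.0]]
wrist_force: [0.9, 1.4, 3.6]
gripper_width: 0.318
time_s: 8.1
tool_pos: [0.5595, 0.2822, 0.0469]
eef_rot: [[0.996, 0.084, -0.002], [0.084, -0.996, -0.001], [-0.002, 0.0, -1.0]]
wrist_force: [1.7, -0.4, 0.5]
gripper_width: 0.319
```

View pics/w6.png

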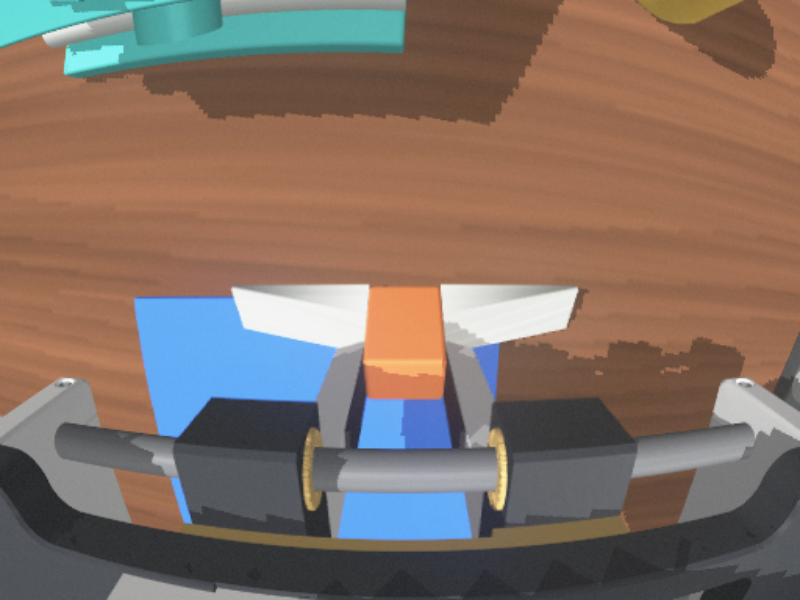

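The wedge tipped well: block bottom edge at row 286, top far edge at 360, near edge at 397. I'll fit the roll angle.

Run:
```python
from h import *
from scipy.optimize import least_squares
f=manip.grab_frame("wrist");s=manip.state()
import pickle
# obs order: bottom far corners, top far/near, tips bottom far, tip top near/far
idx=[0,1,2,3,4,5]
obs=np.array([[370,286],[441,286],[366,359],[367,397],[232,287],[579,289]])
r=lambda x:(rollpts(f,s,x[0],cz=.0132+x[1],dx=x[2],dy=x[3])[idx]-obs).ravel()
o=least_squares(r,[.5,0,0,0]);print(np.degrees(o.x[0]),o.x[1:],r(o.x).round(1))
# calibrate same on w3-type theta=0 obs
obs=np.array([[374,318],[439,318],[366,346],[366,404],[246,318],[566,319]])
o=least_squares(r,[.0,0,0,0]);print(np.degrees(o.x[0]),o.x[1:],r(o.x).round(1))
```

```text
24.316066273596444 [-0.00593323  0.00672375 -0.00045343] [ 0.3 -0.2  1.1 -0.3 -2.3 -0.9  0.5  4.3  2.3 -0.5 -1.4 -2.6]
-3.2423726103132364 [-0.00240307  0.00286556 -0.00040497] [-1.   0.5  0.4  0.5 -0.5 -0.9  1.1  1.3  0.4 -0.1 -0.5 -1.3]
```

```bash
python3 -m handwheel '[-0.002,0,0.0005,0,255, -0.001,0,0,0,255, 0,0,0,0,255, 0,0,0,0,255]' 30
python3 -m handwheel '[0,0,-0.03,0,255, 0,0,-0.04,0,255, 0,0,-0.04,0,255, 0,0,0,0.06,255, 0,0,0,0,255]'
python3 - <<'E'
from h import *
f=manip.grab_frame("wrist");cv2.imwrite("pics/w7.png",cv2.resize(f["color"][:,:,::-1],(800,600)))
f=manip.grab_frame("scene");crop(f,290,110,110,90,7,"pics/s7.png")
E
```

```text
time_s: 8.6
tool_pos: [0.5572, 0.2821, 0.0469]
eef_rot: [[0.996, 0.084, -0.001], [0.084, -0.996, -0.0], [-0.001, 0.0, -1.0]]
wrist_force: [0.8, 0.2, -0.6]
gripper_width: 0.317
time_s: 9.1
tool_pos: [0.5577, 0.2824, 0.1582]
eef_rot: [[1.0, 0.024, 0.001], [0.024, -1.0, 0.0], [0.001, -0.0, -1.0]]
wrist_force: [-0.7, -0.6, -1.8]
gripper_width: 0.316
```

View pics/w7.png

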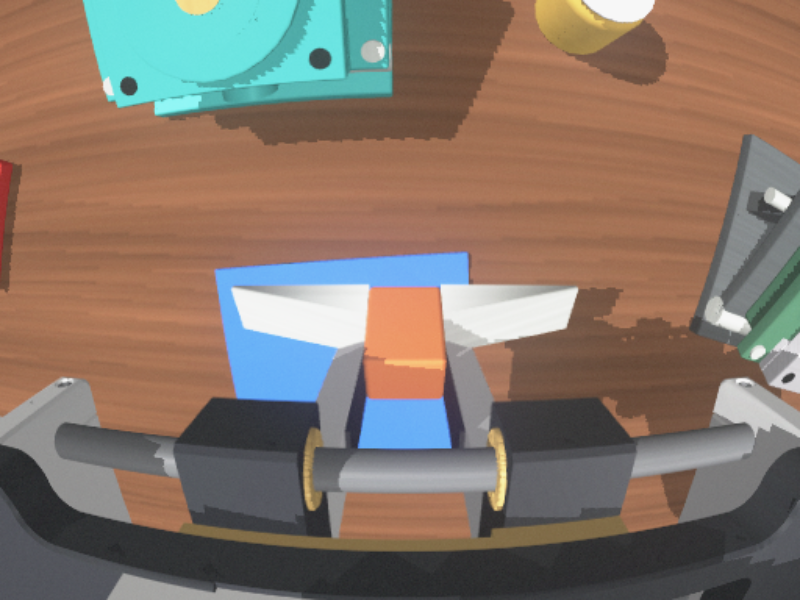

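View pics/s7.png

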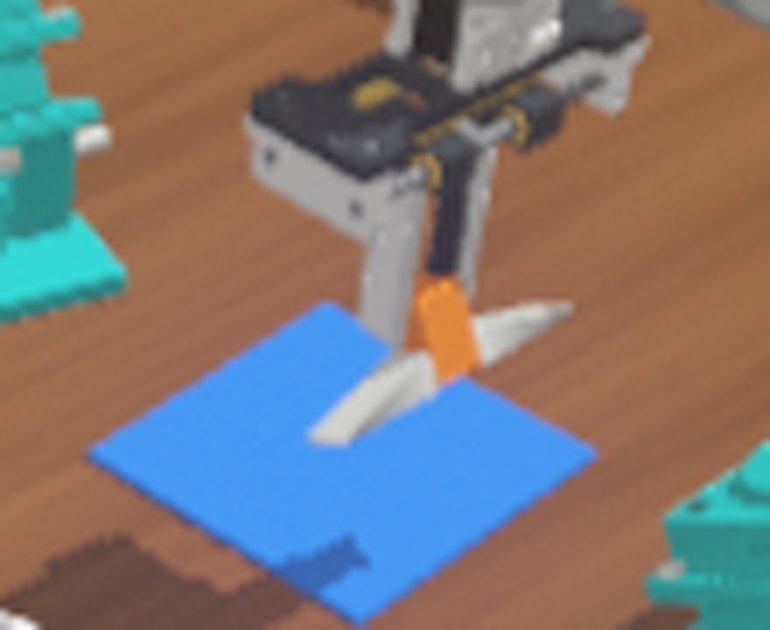

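The wedge is held rolled about 27.5°, with its top leaning towards the robot as needed. I'll compute the TCP targets for the left notch.

```bash
cat >> h.py <<'E'
H=dict(o=np.array([.562,-.0445,.1]),psi=-.235)
OFF=np.array([.0195,0.,.0381])  # wedge origin in tool frame
def haxes(psi=None):
    psi=H["psi"] if psi is None else psi;c,s=np.cos(psi),np.sin(psi);a=np.pi/6
    return np.array([[np.cos(a)*c,np.cos(a)*s,np.sin(a)],[-s,c,0],[-np.sin(a)*c,-np.sin(a)*s,np.cos(a)]]).T
def target(side,d,h,x=0.):
    y=side*(.065+.075-d);p=H["o"]+haxes()@[x,y,h]
    c,s=np.cos(H["psi"]),np.sin(H["psi"]);Rt=np.array([[c,s,0],[s,-c,0],[0,0,-1.]])
    return p-Rt@OFF
def go(t,st=None):
    st=st or manip.state();R=np.array(st["eef_rot"]);dl=R.T@(t-st["tool_pos"])
    yaw=np.arctan2(R[1,0],R[0,0]);return (dl*1000).round(1),"turn",round(yaw-H["psi"],3)
E
python3 - <<'E'
from h import *
print(target(1,-.015,.02),go(target(1,-.015,.02)))
print(target(1,.03,0),target(-1,.03,0))
E
```

```text
[0.56940149 0.11310859 0.15542051] (array([  8.8, 169.1,   0.4]), 'turn', np.float64(0.26))
[0.5686487  0.06701702 0.1381    ] [ 0.51742324 -0.14693614  0.1381    ]
```

```bash
python3 -m handwheel '[0,0.02,-0.005,0.13,255, -0.01,0.04,0,0.13,255, -0.012,0.04,0,0,255, -0.012,0.04,0,0,255, 0,0,0,0,255]'
python3 - <<'E'
from h import *
print(go(target(1,-.015,.015)))
E
```

```text
time_s: 9.7
tool_pos: [0.4981, 0.1486, 0.1593]
eef_rot: [[0.972, -0.236, -0.007], [-0.236, -0.972, -0.001], [-0.006, 0.003, -1.0]]
wrist_force: [0.2, 0.6, -1.4]
gripper_width: 0.318
(array([80.2, 17.6,  7.8]), 'turn', np.float64(-0.004))
```

```bash
python3 -m handwheel '[0.035,0.004,0,0,255, 0.035,0.006,0,0,255, 0.01,0.006,0,0,255, 0,0,0,0,255, 0,0,0,0,255]'
python3 - <<'E'
from h import *
print(go(target(1,-.015,.015)))
f=manip.grab_frame("wrist");cv2.imwrite("pics/w8.png",cv2.resize(f["color"][:,:,::-1],(800,600)))
f2=manip.grab_frame("top");crop(f2,190,110,130,95,6,"pics/t8.png")
f3=manip.grab_frame("scene");crop(f3,220,150,130,95,6,"pics/s8.png")
import pickle;pickle.dump((f,f2,f3,manip.state()),open("f8.pkl","wb"))
E
```

```text
time_s: 10.2
tool_pos: [0.5746, 0.1176, 0.161]
eef_rot: [[0.972, -0.234, -0.003], [-0.234, -0.972, 0.0], [-0.003, 0.0, -1.0]]
wrist_force: [-0.4, 0.1, -0.9]
gripper_width: 0.318
(array([-1.5,  5.6,  9.9]), 'turn', np.float64(-0.001))
```

View pics/w8.png

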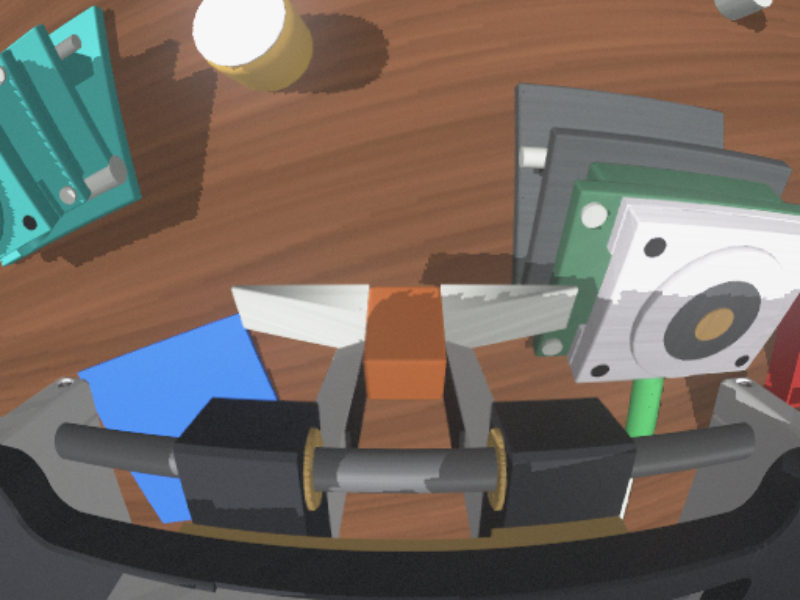

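View pics/t8.png

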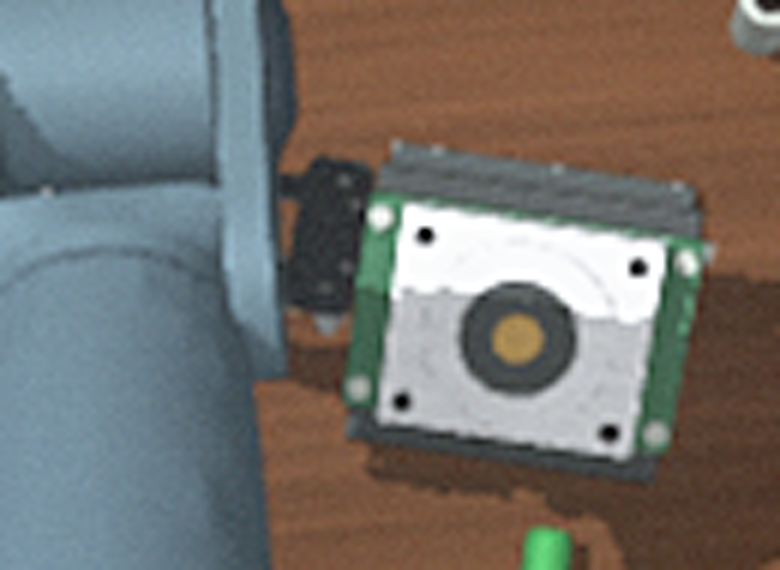

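View pics/s8.png

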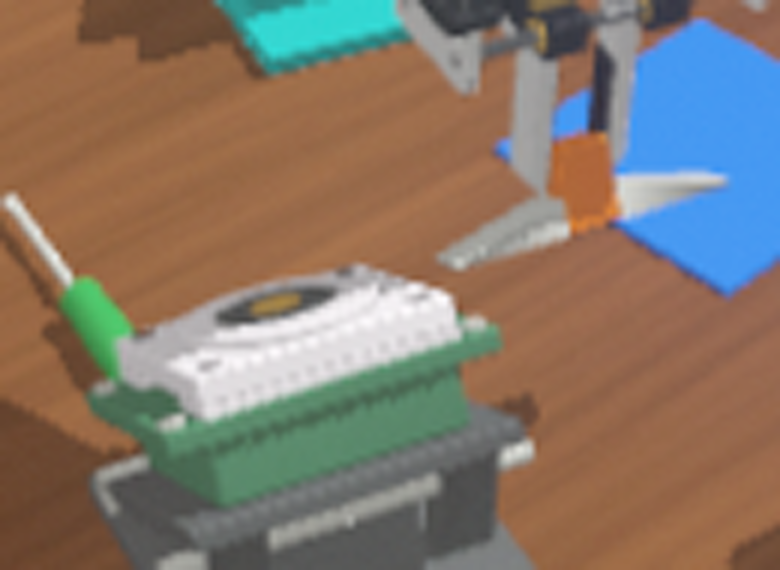

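The tip is about 15 mm short of the cover edge, near (577,290) in the wrist view. The left ledge bolts are at (594,214) and (551,346), and the cover corners at (625,198) and (576,381). I'll refine the housing pose from this view.

Run:
```python
from h import *
import pickle
from scipy.optimize import least_squares
f,f2,f3,s=pickle.load(open("f8.pkl","rb"))
crop(f,330,90,182,165,4,"pics/w8c.png")
L=np.array([[.055,.065,.0265],[-.055,.065,.0265],[.056,.085,0],[-.056,.085,0]])
obs=np.array([[625,198],[576,381],[583,180],[537,353]])
def r(x):
    A=haxes(x[3]);return (proj(f,x[:3]+L@A.T,True)*800/512-obs).ravel()
o=least_squares(r,[.562,-.0445,.1,-.235]);print(o.x.round(4),r(o.x).round(1))
r2=lambda x:r([x[0],x[1],.1,x[2]])
o=least_squares(r2,[.562,-.0445,-.235]);print(o.x.round(4),r2(o.x).round(1))
# bolts mid at z=0 plane
```

```text
[ 0.5719 -0.0429  0.0994 -0.1843] [ 11.5  12.7   2.5  -2.8 -12.   -6.   -2.5  -7.6]
[ 0.5721 -0.0427 -0.1835] [ 11.6  12.6   2.6  -2.5 -12.1  -6.2  -2.6  -7.4]
```

View pics/w8c.png

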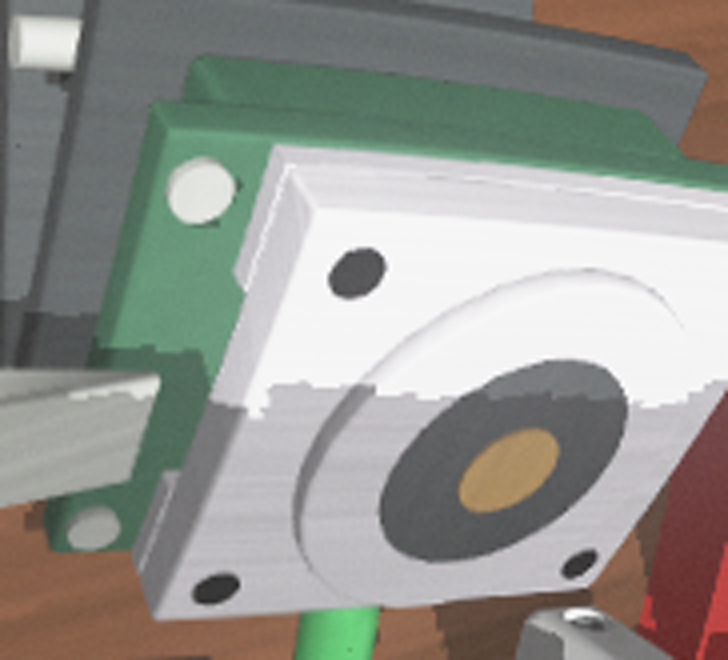

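Run:
```python
from h import *
import pickle
from scipy.optimize import least_squares
f,f2,f3,s=pickle.load(open("f8.pkl","rb"))
L=np.array([[.055,.065,0],[.055,.065,.0265],[-.055,.065,0],[-.055,.065,.0265],[.056,.085,0],[-.056,.085,0],[.027,.065,0]])
obs=(np.array([[275,148],[315,207],[135,550],[155,618],[155,103],[50,548],[237,270]])+.5)/4-.5+[330,90]
def r(x):
    A=haxes(x[3]);return (proj(f,x[:3]+L@A.T,True)-obs).ravel()
o=least_squares(r,[.562,-.0445,.1,-.235]);print(o.x.round(4),r(o.x).round(1))
# biased wedge tip in same camera: fit wedge roll here
idx=[0,1,2,3,4,5]
ob=np.array([[369,287],[441,287],[366,359],[367,397],[233,287],[578,288]])
rr=lambda x:(rollpts(f,s,x[0],cz=.0132+x[1],dx=x[2],dy=x[3])[idx]-ob).ravel()
w=least_squares(rr,[.5,0,0,0]).x
th=w[0];org=np.array([.032*np.sin(th)+w[2],w[3],.0132+w[1]+.032*np.cos(th)])
print(np.degrees(th),org)
R=np.array(s["eef_rot"]);ow=s["tool_pos"]+R@org
A=haxes(o.x[3]);print("wedge origin in housing (wrist)",(A.T@(ow-o.x[:3])).round(4))
A=haxes();print("by fit of T/S",(A.T@(s["tool_pos"]+R@OFF-H["o"])).round(4))
```

```text
[ 0.5627 -0.0438  0.0968 -0.2246] [-2.2 -4.3  2.4  3.2 -1.1 -3.   0.5  3.2  2.2  4.2 -0.3 -1.1 -2.2 -3.2]
24.255642852385517 [ 0.01910472 -0.00037363  0.03813517]
wedge origin in housing (wrist) [0.0089 0.1605 0.0258]
by fit of T/S [0.0067 0.1609 0.0235]
```

Wrist and fixed-camera estimates agree within about 2 mm: d ≈ -20 mm, h ≈ 24 mm. Approaching the ledge.

```bash
python3 - <<'E'
from h import *
print(go(target(1,-.004,.005)))
E
python3 -m handwheel '[-0.001,0.008,0.01,0,255, -0.001,0.008,0.008,0,255, 0,0,0,0,255, 0,0,0,0,255]' 40
python3 - <<'E'
from h import *
print(go(target(1,-.004,.005)))
E
```

```text
(array([ 3.4, 16.9, 19.4]), 'turn', np.float64(-0.0))
time_s: 10.75
tool_pos: [0.5696, 0.1017, 0.1436]
eef_rot: [[0.972, -0.235, -0.001], [-0.235, -0.972, 0.0], [-0.001, 0.0, -1.0]]
wrist_force: [0.7, 0.8, -0.1]
gripper_width: 0.319
(array([ 4.6, -0.1,  1.2]), 'turn', np.float64(-0.002))
```

```bash
python3 -m handwheel '[0.003,0,0.002,0,255, 0,0,0.002,0,255, 0,0,0,0,255]' 40
python3 -m handwheel '[0,0,0.001,0,255, 0,0,0.001,0,255, 0,0,0,0,255]'
python3 - <<'E'
from h import *
print(go(target(1,-.004,.0)))
f=manip.grab_frame("wrist");crop(f,330,140,130,110,6,"pics/w9.png")
f3=manip.grab_frame("scene");crop(f3,225,155,120,85,6,"pics/s9.png")
E
```

```text
time_s: 11.05
tool_pos: [0.5731, 0.1014, 0.14]
eef_rot: [[0.972, -0.234, -0.0], [-0.234, -0.972, 0.0], [-0.0, -0.0, -1.0]]
wrist_force: [0.0, 0.5, -1.9]
gripper_width: 0.315
time_s: 11.35
tool_pos: [0.5729, 0.1013, 0.138]
eef_rot: [[0.972, -0.234, -0.0], [-0.234, -0.972, 0.0], [-0.0, 0.0, -1.0]]
wrist_force: [0.2, -0.2, -1.4]
gripper_width: 0.316
(array([ 3.8,  0.4, -0.1]), 'turn', np.float64(-0.001))
```

View pics/w9.png

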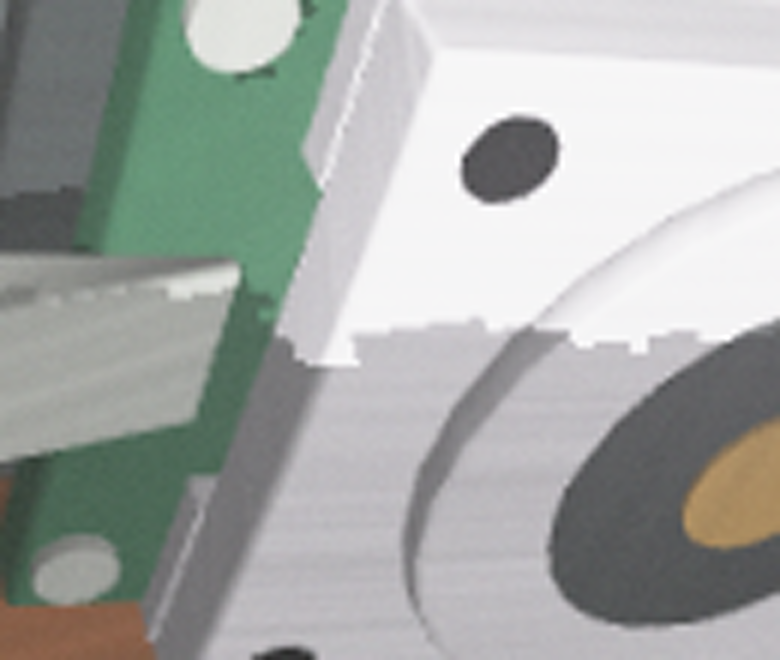

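View pics/s9.png

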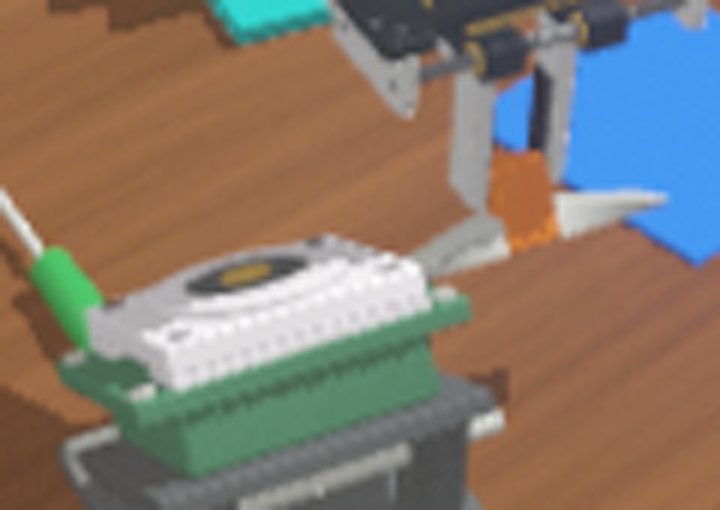

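The tip is parallel to the cover edge, about 5 mm short, at rows 265–425 within the notch span (180–475). There's no contact yet, so I keep lowering.

```bash
for i in 1 2; do python3 -m handwheel '[0,0,0.001,0,255, 0,0,0.001,0,255]'; done
```

```text
time_s: 11.65
tool_pos: [0.5734, 0.1014, 0.1371]
eef_rot: [[0.972, -0.234, 0.001], [-0.234, -0.972, -0.0], [0.001, -0.0, -1.0]]
wrist_force: [-1.8, 1.1, 5.7]
gripper_width: 0.316
time_s: 11.85
tool_pos: [0.5739, 0.1016, 0.1366]
eef_rot: [[0.972, -0.234, 0.002], [-0.234, -0.972, -0.0], [0.002, -0.0, -1.0]]
wrist_force: [-5.6, 3.2, 13.2]
gripper_width: 0.314
```

Ledge contact at TCP z ≈ 0.1375. I'll ease off to a light press and slide in.

```bash
python3 -m handwheel '[0,0,-0.002,0,255, 0,0.003,0,0,255, 0,0.004,0,0,255, 0,0.003,0,0,255, 0,0,0,0,255]'
python3 - <<'E'
from h import *
f=manip.grab_frame("wrist");crop(f,330,140,130,110,6,"pics/w10.png")
E
```

```text
time_s: 12.35
tool_pos: [0.5705, 0.092, 0.1366]
eef_rot: [[0.972, -0.235, -0.001], [-0.235, -0.972, 0.002], [-0.001, -0.002, -1.0]]
wrist_force: [-2.3, 4.0, 4.4]
gripper_width: 0.317
```

View pics/w10.png

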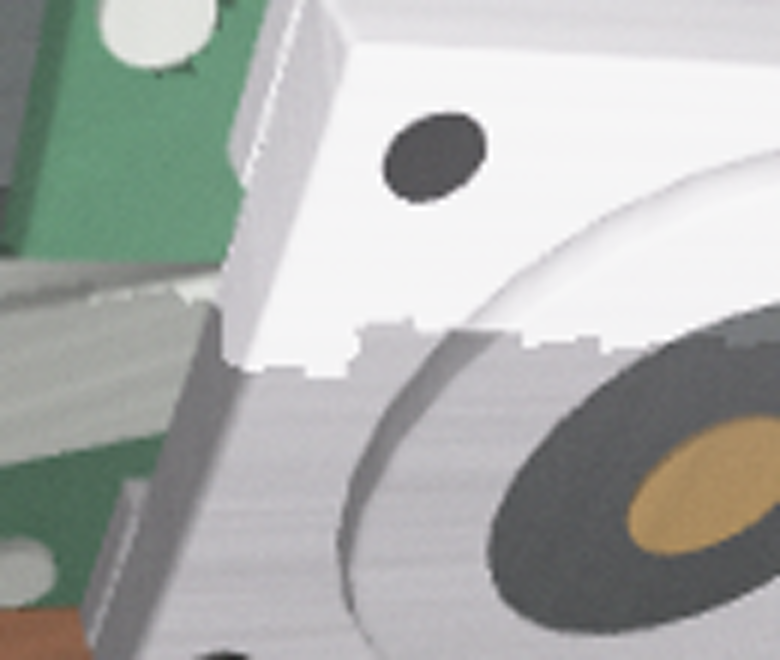

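The tip has slid under the lip (blade disappears at column ~215). Continuing in while watching the force.

```bash
python3 -m handwheel '[0,0.003,0,0,255, 0,0.003,0,0,255, 0,0.003,0,0,255, 0,0,0,0,255]'
python3 -m handwheel '[0,0.003,0,0,255, 0,0.003,0,0,255, 0,0,0,0,255]'
python3 - <<'E'
from h import *
print("d model",go(target(1,0,0)))
f=manip.grab_frame("wrist");cv2.imwrite("pics/w11.png",cv2.resize(f["color"][100:384,130:512,::-1],None,fx=2,fy=2,interpolation=cv2.INTER_CUBIC))
f3=manip.grab_frame("scene");crop(f3,225,155,120,85,6,"pics/s11.png")
E
```

```text
time_s: 12.8
tool_pos: [0.5683, 0.0835, 0.1366]
eef_rot: [[0.972, -0.234, -0.001], [-0.234, -0.972, 0.002], [-0.001, -0.002, -1.0]]
wrist_force: [-3.2, 5.2, 5.9]
gripper_width: 0.313
time_s: 13.1
tool_pos: [0.5675, 0.0804, 0.137]
eef_rot: [[0.972, -0.235, 0.002], [-0.235, -0.972, 0.008], [-0.0, -0.008, -1.0]]
wrist_force: [-1.9, 13.2, 4.9]
gripper_width: 0.313
d model (array([  4.2, -17.3,  -1. ]), 'turn', np.float64(-0.002))
```

View pics/w11.png

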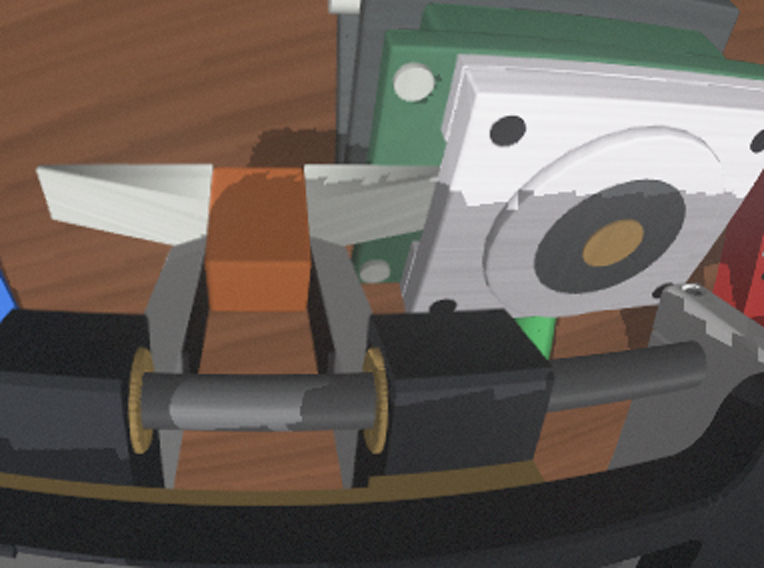

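View pics/s11.png

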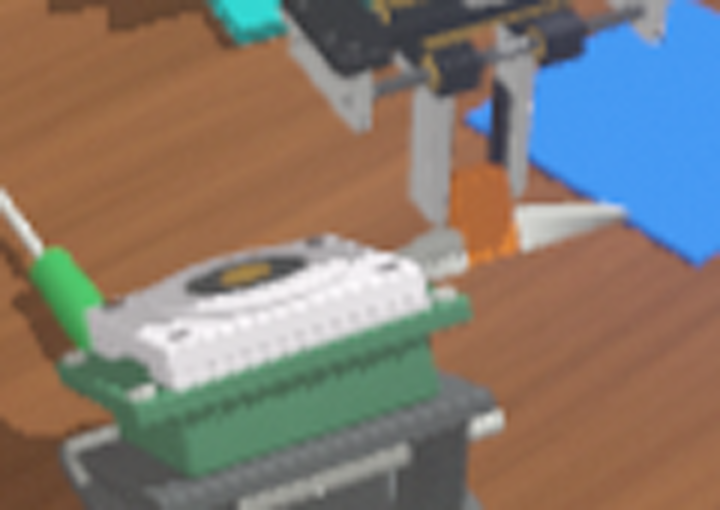

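Fy of 13 N at model d ≈ 17 mm shows the blade is meeting the lip, as expected for a lift onset of 14–18 mm. Pushing on towards d ≈ 29.

```bash
python3 -m handwheel '[0,0.003,0,0,255, 0,0.003,0,0,255, 0,0,0,0,255]' 50
python3 - <<'E'
from h import *
print("d model",go(target(1,0,0)))
E
python3 -m handwheel '[0,0.002,0,0,255, 0,0.002,0,0,255, 0,0,0,0,255]'
python3 - <<'E'
from h import *
print("d model",go(target(1,0,0)))
E
```

```text
time_s: 13.5
tool_pos: [0.5662, 0.0748, 0.137]
eef_rot: [[0.972, -0.234, 0.002], [-0.234, -0.972, 0.008], [0.0, -0.009, -1.0]]
wrist_force: [-0.7, 15.3, 5.6]
gripper_width: 0.313
d model (array([  4.1, -23. ,  -0.9]), 'turn', np.float64(-0.002))
time_s: 13.8
tool_pos: [0.5653, 0.0711, 0.1371]
eef_rot: [[0.972, -0.234, 0.002], [-0.234, -0.972, 0.009], [0.0, -0.009, -1.0]]
wrist_force: [-0.4, 15.6, 5.1]
gripper_width: 0.317
d model (array([  4.1, -26.8,  -0.8]), 'turn', np.float64(-0.002))
```

```bash
python3 -m handwheel '[0,0.002,0,0,255, 0,0,0,0,255]'
python3 - <<'E'
from h import *
import pickle
s=manip.state();print("d model",go(target(1,0,0)))
f=manip.grab_frame("wrist");crop(f,225,150,130,100,6,"pics/w12.png");pickle.dump((f,s),open("f12.pkl","wb"))
f3=manip.grab_frame("scene");crop(f3,225,170,100,75,8,"pics/s12.png")
E
```

```text
time_s: 14.0
tool_pos: [0.5649, 0.0691, 0.137]
eef_rot: [[0.972, -0.234, 0.002], [-0.234, -0.972, 0.009], [0.0, -0.009, -1.0]]
wrist_force: [-1.2, 15.5, 4.7]
gripper_width: 0.316
d model (array([  4.1, -28.8,  -0.8]), 'turn', np.float64(-0.002))
```

View pics/w12.png

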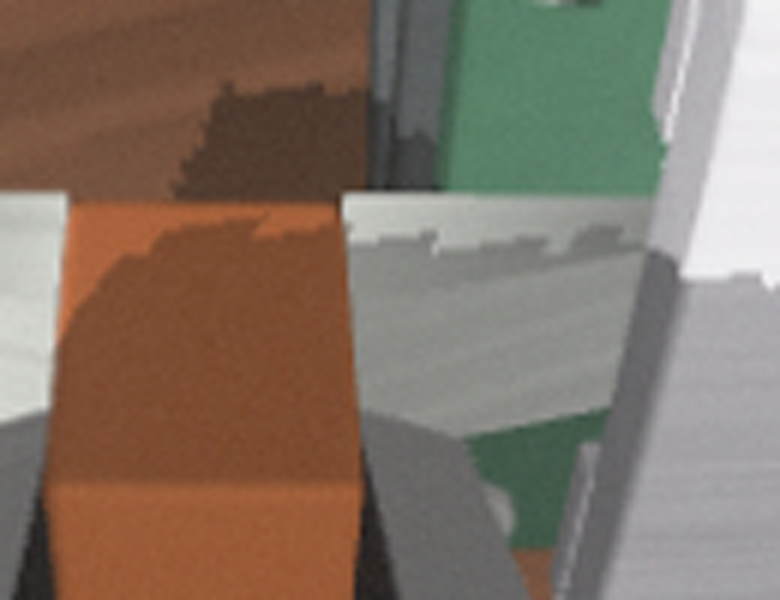

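View pics/s12.png

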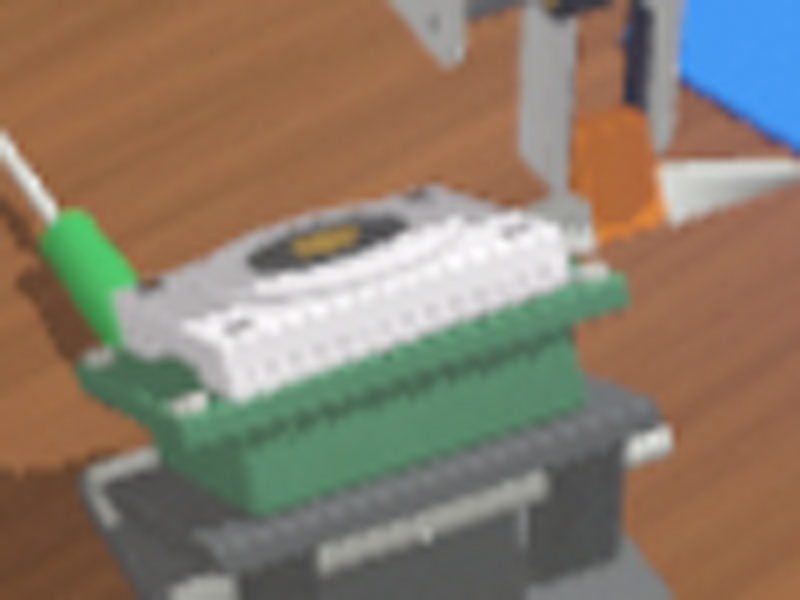

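Visible blade from block to lip is about 33 mm (block 273 px = 30 mm), so d ≈ 27.5–29 and the left lift is about 3.5 mm. The scene crop shows the left end of the cover raised. Withdrawing now.

```bash
python3 -m handwheel '[0,-0.005,0,0,255, 0,-0.008,0,0,255, 0,-0.008,0,0,255, 0,-0.008,0,0,255, 0,-0.006,0,0,255]'
python3 - <<'E'
from h import *
print("d model",go(target(1,0,0)))
E
```

```text
time_s: 14.6
tool_pos: [0.5722, 0.0981, 0.1361]
eef_rot: [[0.972, -0.234, -0.002], [-0.234, -0.972, -0.003], [-0.001, 0.003, -1.0]]
wrist_force: [-4.9, -4.4, 3.6]
gripper_width: 0.312
d model (array([ 3.8,  1.1, -2. ]), 'turn', np.float64(-0.002))
```

```bash
python3 -m handwheel '[0,-0.008,0,0,255, 0,-0.004,-0.01,0,255, 0,0,-0.01,0,255, 0,0,0,0,255]'
python3 - <<'E'
from h import *
import pickle
s=manip.state();print("d model",go(target(1,0,0)))
f=manip.grab_frame("wrist");cv2.imwrite("pics/w13.png",cv2.resize(f["color"][:,:,::-1],(800,600)))
f2=manip.grab_frame("top");crop(f2,240,125,80,75,8,"pics/t13.png")
f3=manip.grab_frame("scene");crop(f3,225,185,95,85,8,"pics/s13.png");pickle.dump((f,f2,f3,s),open("f13.pkl","wb"))
E
```

```text
time_s: 15.0
tool_pos: [0.5767, 0.111, 0.1582]
eef_rot: [[0.972, -0.234, 0.004], [-0.234, -0.972, 0.0], [0.004, -0.001, -1.0]]
wrist_force: [0.7, -0.2, -0.7]
gripper_width: 0.312
d model (array([ 2.3, 14.7, 20.1]), 'turn', np.float64(-0.001))
```

View pics/w13.png

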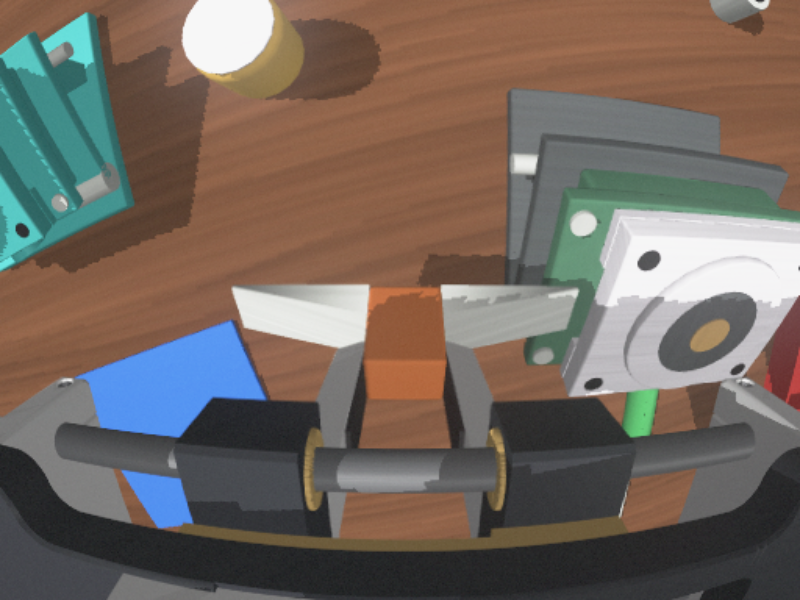

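View pics/s13.png

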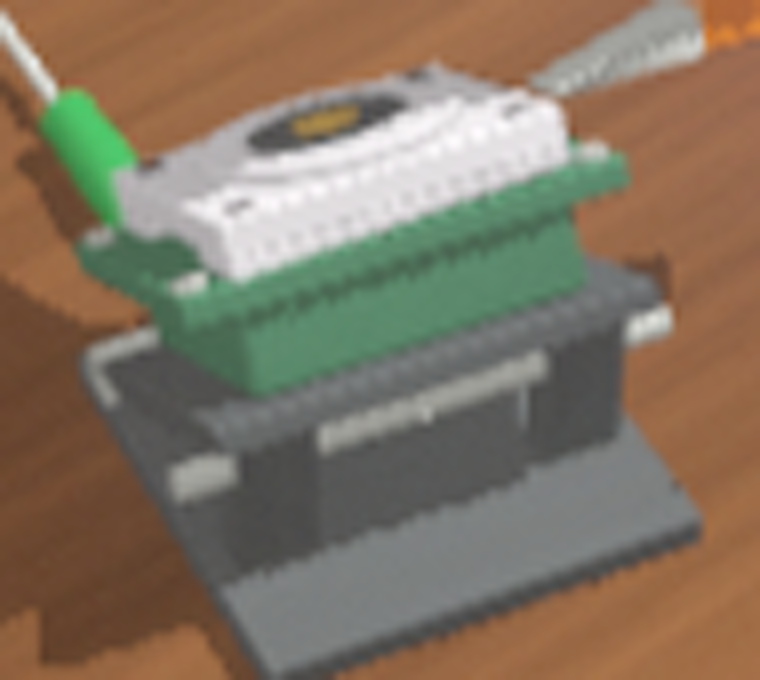

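Left side is up (top-left corner moved from row 108 to 100 in the crop), and the wedge is unchanged in the grip. Carrying it over the cover to the right side.

```bash
python3 -m handwheel '[0,0,-0.04,0,255, 0,0.04,-0.005,0,255, 0,0.048,0,0,255, 0,0.048,0,0,255, 0,0.048,0,0,255]'
python3 - <<'E'
from h import *
print(go(target(-1,-.015,.015)))
E
```

```text
time_s: 15.65
tool_pos: [0.5314, -0.0694, 0.2009]
eef_rot: [[0.972, -0.233, -0.0], [-0.233, -0.972, 0.0], [-0.0, -0.0, -1.0]]
wrist_force: [1.1, 0.5, -1.0]
gripper_width: 0.321
(array([ -2.9, 123.7,  49.8]), 'turn', np.float64(-0.001))
```

```bash
python3 -m handwheel '[0,0.042,0,0,255, 0,0.042,0,0,255, 0,0.04,0,0,255, 0,0,0.02,0,255, 0,0,0.015,0,255]'
python3 -m handwheel '[0,0,0,0,255, 0,0,0,0,255]'
python3 - <<'E'
from h import *
import pickle
s=manip.state();print(go(target(-1,-.015,.015)))
f=manip.grab_frame("wrist");cv2.imwrite("pics/w14.png",cv2.resize(f["color"][:,:,::-1],(800,600)));pickle.dump((f,s),open("f14.pkl","wb"))
E
```

```text
time_s: 16.15
tool_pos: [0.5026, -0.1894, 0.1651]
eef_rot: [[0.972, -0.236, -0.001], [-0.236, -0.972, 0.0], [-0.001, -0.0, -1.0]]
wrist_force: [-0.6, -0.1, -1.5]
gripper_width: 0.315
time_s: 16.35
tool_pos: [0.5032, -0.1875, 0.1657]
eef_rot: [[0.973, -0.233, -0.001], [-0.233, -0.973, 0.001], [-0.001, -0.001, -1.0]]
wrist_force: [0.0, 0.0, -1.2]
gripper_width: 0.315
(array([-3.1,  2.2, 14.6]), 'turn', np.float64(-0.0))
```

View pics/w14.png

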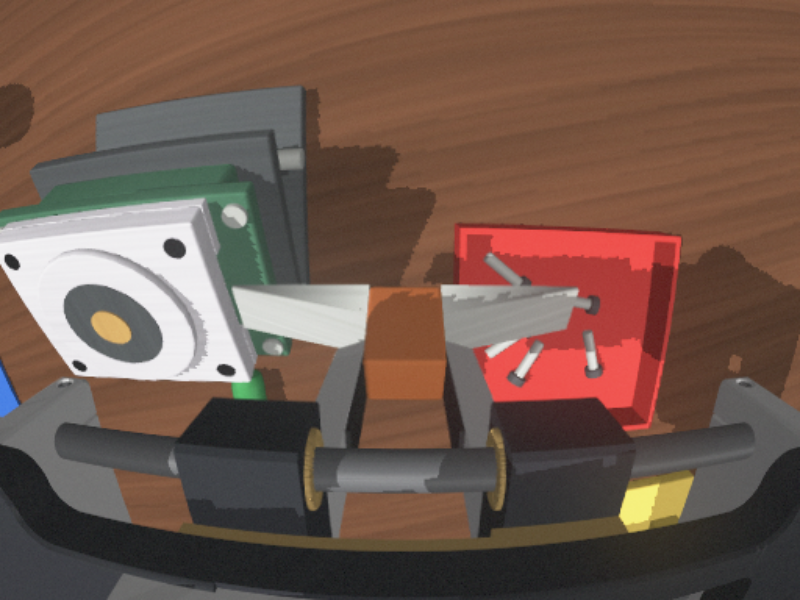

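Right side: the tip at (235,287) is just off the cover edge and over the ledge between its bolts (234,216) and (273,347). The tray is well below. Lowering to the ledge.

```bash
python3 -m handwheel '[-0.005,0,0.012,0,255, 0,-0.006,0.008,0,255, 0,0,0.003,0,255, 0,0,0,0,255]'
python3 - <<'E'
from h import *
import pickle
s=manip.state();print(go(target(-1,0,0)))
f=manip.grab_frame("wrist");crop(f,80,120,130,110,6,"pics/w15.png")
E
```

```text
time_s: 16.8
tool_pos: [0.4995, -0.1808, 0.1424]
eef_rot: [[0.972, -0.233, -0.001], [-0.233, -0.972, 0.001], [-0.001, -0.0, -1.0]]
wrist_force: [0.5, 1.1, -2.1]
gripper_width: 0.312
(array([ 9.6, -7.1,  4.3]), 'turn', np.float64(-0.001))
```

View pics/w15.png

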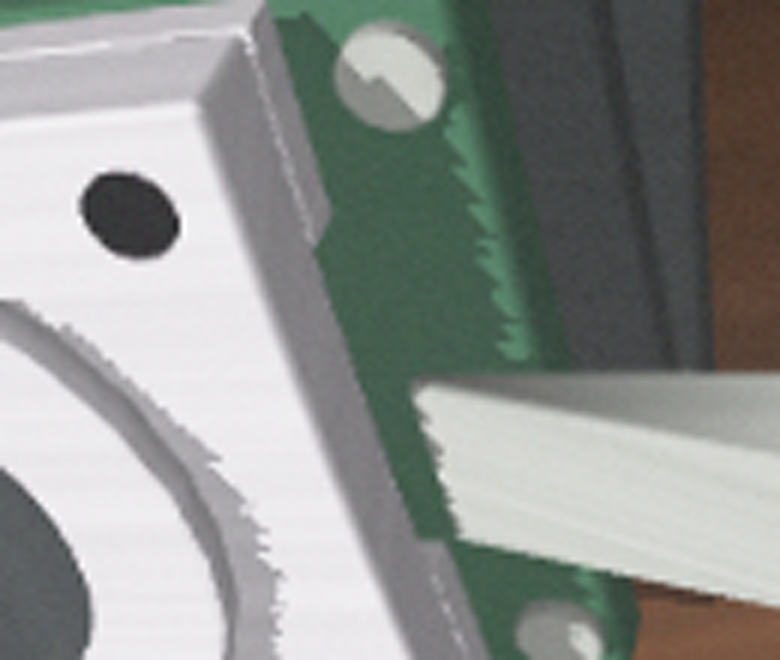

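The blade (rows 380–540) sits towards the lower end of the notch (215–540), so I shift it 7 mm up-slope and then lower to contact.

```bash
python3 -m handwheel '[0.007,0,0,0,255, 0,0,0.002,0,255, 0,0,0,0,255]'
python3 -m handwheel '[0,0,0.001,0,255, 0,0,0.001,0,255]'
python3 -m handwheel '[0,0,0.001,0,255, 0,0,0,0,255]'
```

```text
time_s: 17.15
tool_pos: [0.5069, -0.1832, 0.1412]
eef_rot: [[0.972, -0.234, -0.0], [-0.234, -0.972, -0.0], [-0.0, 0.0, -1.0]]
wrist_force: [0.3, -0.0, -2.2]
gripper_width: 0.314
time_s: 17.35
tool_pos: [0.5066, -0.1831, 0.1391]
eef_rot: [[0.972, -0.234, -0.0], [-0.234, -0.972, -0.0], [-0.0, 0.0, -1.0]]
wrist_force: [0.2, -0.4, -2.2]
gripper_width: 0.316
time_s: 17.55
tool_pos: [0.5067, -0.1831, 0.1384]
eef_rot: [[0.972, -0.234, 0.0], [-0.234, -0.972, 0.0], [0.0, -0.0, -1.0]]
wrist_force: [-0.1, -0.2, -1.7]
gripper_width: 0.317
```

```bash
python3 -m handwheel '[0,0,0.001,0,255, 0,0,0,0,255]'
python3 -m handwheel '[0,0,0.001,0,255, 0,0,0,0,255]'
```

```text
time_s: 17.75
tool_pos: [0.5069, -0.1833, 0.1381]
eef_rot: [[0.972, -0.234, 0.0], [-0.234, -0.972, -0.0], [0.0, 0.0, -1.0]]
wrist_force: [-2.8, 0.6, 4.1]
gripper_width: 0.313
time_s: 17.95
tool_pos: [0.507, -0.1834, 0.1378]
eef_rot: [[0.972, -0.233, 0.0], [-0.233, -0.972, -0.0], [0.001, 0.0, -1.0]]
wrist_force: [-5.7, 0.4, 9.3]
gripper_width: 0.317
```

Contact at z ≈ 0.138. I ease off by 1 mm and slide in.

```bash
python3 -m handwheel '[0,-0.003,-0.001,0,255, 0,-0.004,0,0,255, 0,-0.004,0,0,255, 0,-0.004,0,0,255, 0,0,0,0,255]'
python3 - <<'E'
from h import *
print(go(target(-1,0,0)))
f=manip.grab_frame("wrist");crop(f,80,120,130,110,6,"pics/w16.png")
E
```

```text
time_s: 18.45
tool_pos: [0.5101, -0.1695, 0.1382]
eef_rot: [[0.972, -0.233, -0.001], [-0.233, -0.972, -0.003], [-0.0, 0.003, -1.0]]
wrist_force: [-5.5, -3.1, 4.5]
gripper_width: 0.314
(array([1.9, 6.4, 0.1]), 'turn', np.float64(-0.0))
```

View pics/w16.png

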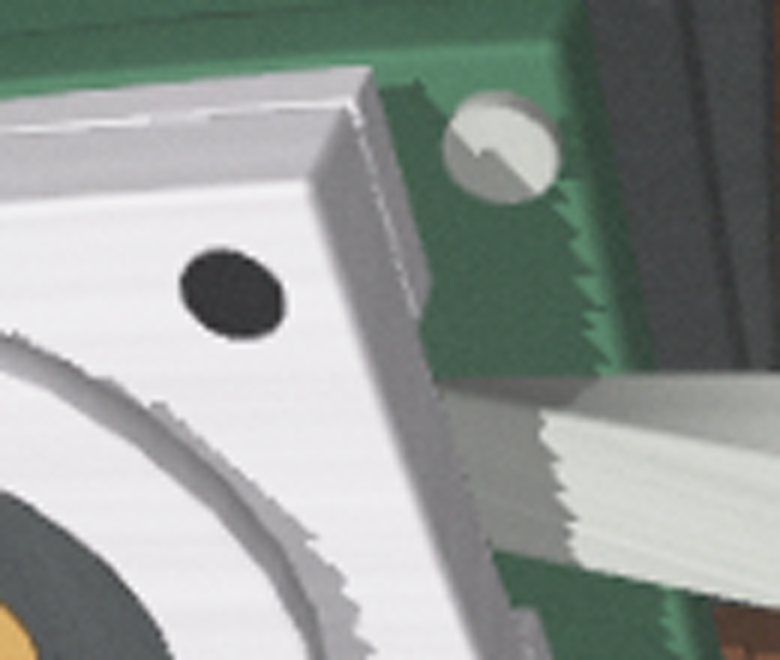

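The tip is in and centred in the notch. Pushing on.

```bash
python3 -m handwheel '[0,-0.004,0,0,255, 0,-0.004,0,0,255, 0,-0.004,0,0,255, 0,0,0,0,255]'
python3 -m handwheel '[0,-0.003,0,0,255, 0,-0.003,0,0,255, 0,-0.003,0,0,255, 0,0,0,0,255]'
python3 - <<'E'
from h import *
print(go(target(-1,0,0)))
E
```

```text
time_s: 18.9
tool_pos: [0.5124, -0.1602, 0.1386]
eef_rot: [[0.973, -0.233, -0.002], [-0.233, -0.973, -0.008], [-0.0, 0.008, -1.0]]
wrist_force: [-9.7, -11.0, 5.8]
gripper_width: 0.316
time_s: 19.3
tool_pos: [0.5147, -0.153, 0.1392]
eef_rot: [[0.972, -0.233, -0.001], [-0.233, -0.972, -0.011], [0.001, 0.011, -1.0]]
wrist_force: [-10.3, -15.7, 7.4]
gripper_width: 0.316
(array([ 1.2, 23.4,  1.3]), 'turn', np.float64(-0.0))
```

```bash
python3 -m handwheel '[0,-0.003,0,0,255, 0,-0.003,0,0,255, 0,-0.003,0,0,255, 0,0,0,0,255]' 60
python3 - <<'E'
from h import *
import pickle
s=manip.state();print(go(target(-1,0,0)))
f=manip.grab_frame("wrist");crop(f,130,150,130,100,6,"pics/w17.png");pickle.dump((f,s),open("f17.pkl","wb"))
E
```

```text
time_s: 19.7
tool_pos: [0.517, -0.1442, 0.1392]
eef_rot: [[0.972, -0.233, -0.001], [-0.233, -0.972, -0.011], [0.002, 0.011, -1.0]]
wrist_force: [-9.6, -15.7, 7.9]
gripper_width: 0.316
(array([ 1.1, 32.6,  1.5]), 'turn', np.float64(-0.0))
```

View pics/w17.png

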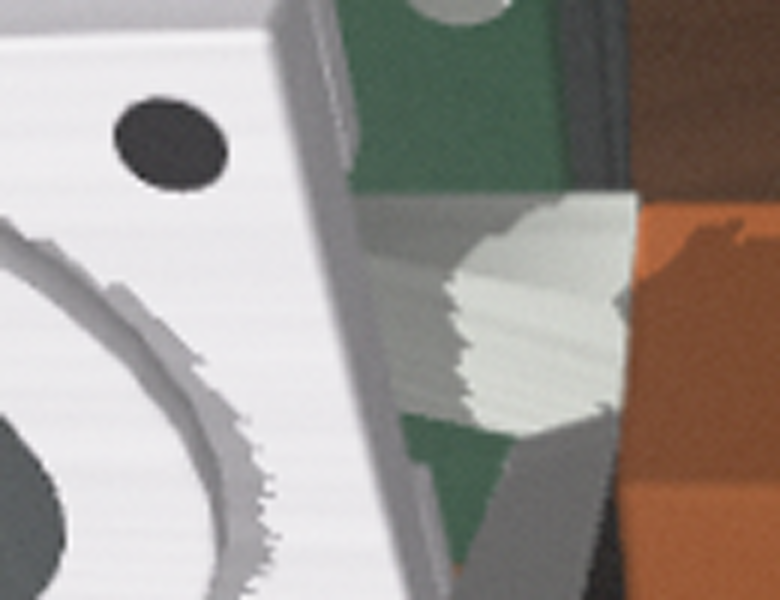

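Visible blade is now about 30 mm, so d ≈ 30 and the right lift is ≈ 4 mm. The finger still clears the cover by about 12 mm. Pushing 6 mm more, then checking again.

```bash
python3 -m handwheel '[0,-0.003,0,0,255, 0,-0.003,0,0,255, 0,0,0,0,255]' 60
python3 - <<'E'
from h import *
import pickle
s=manip.state();print(go(target(-1,0,0)))
f=manip.grab_frame("wrist");crop(f,130,150,130,100,6,"pics/w18.png");pickle.dump((f,s),open("f18.pkl","wb"))
f3=manip.grab_frame("scene");crop(f3,205,165,110,85,7,"pics/s18.png")
E
```

```text
time_s: 20.05
tool_pos: [0.5184, -0.1383, 0.1392]
eef_rot: [[0.972, -0.233, -0.001], [-0.233, -0.972, -0.011], [0.002, 0.011, -1.0]]
wrist_force: [-8.1, -15.4, 6.5]
gripper_width: 0.314
(array([ 1.1, 38.6,  1.5]), 'turn', np.float64(-0.0))
```

View pics/w18.png

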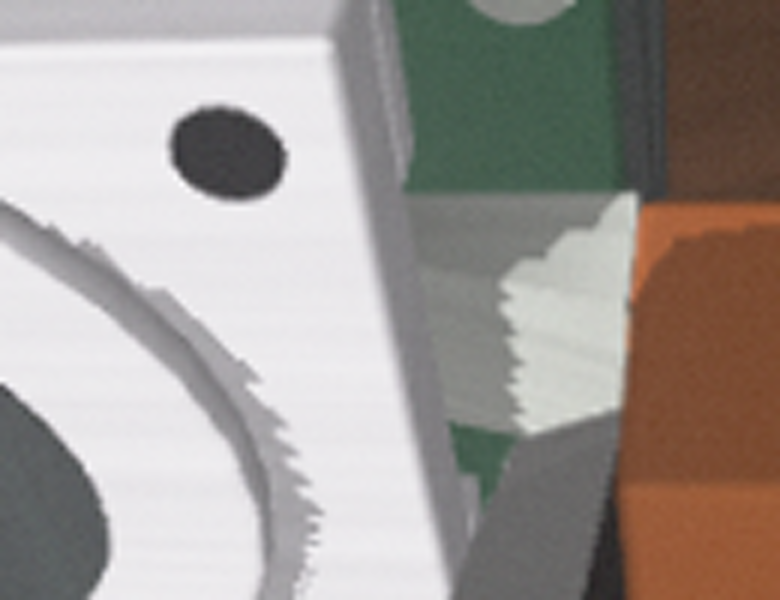

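View pics/s18.png

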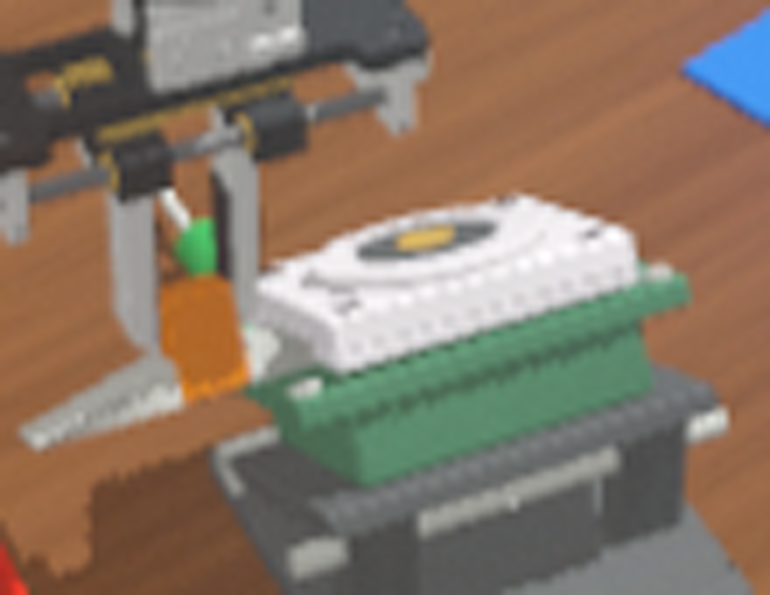

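Now d ≈ 36 (model 38.6), with an 8 mm finger gap. Another 4.5 mm gives about 6.6 mm of lift.

```bash
python3 -m handwheel '[0,-0.003,0,0,255, 0,-0.002,0,0,255, 0,0,0,0,255]' 60
python3 - <<'E'
from h import *
import pickle
s=manip.state();print(go(target(-1,0,0)))
f=manip.grab_frame("wrist");crop(f,130,150,130,100,6,"pics/w19.png");pickle.dump((f,s),open("f19.pkl","wb"))
E
```

```text
time_s: 20.45
tool_pos: [0.5196, -0.1335, 0.1392]
eef_rot: [[0.972, -0.233, -0.001], [-0.233, -0.972, -0.011], [0.002, 0.011, -1.0]]
wrist_force: [-9.1, -16.7, 8.1]
gripper_width: 0.313
(array([ 1.1, 43.6,  1.5]), 'turn', np.float64(-0.0))
```

View pics/w19.png

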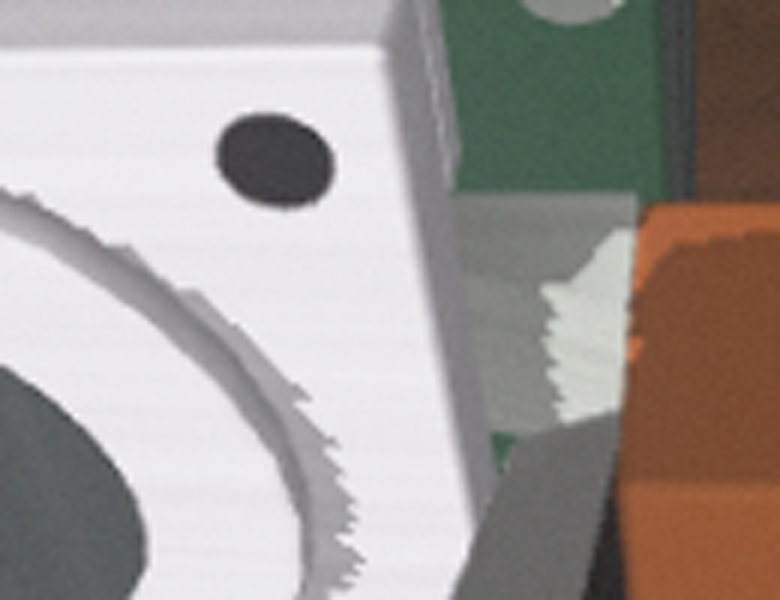

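Visible blade is about 19 mm, so d ≈ 41–43 and the right lift is ≈ 7 mm. Withdrawing.

```bash
python3 -m handwheel '[0,0.006,0,0,255, 0,0.009,0,0,255, 0,0.01,0,0,255, 0,0.01,0,0,255, 0,0.01,0,0,255]'
python3 -m handwheel '[0,0.01,0,0,255, 0,0.006,-0.005,0,255, 0,0,-0.03,0,255, 0,0,-0.03,0,255]'
python3 - <<'E'
from h import *
import pickle
s=manip.state();print(go(target(-1,0,0)))
f=manip.grab_frame("wrist");cv2.imwrite("pics/w20.png",cv2.resize(f["color"][:,:,::-1],(800,600)))
f3=manip.grab_frame("scene");crop(f3,225,185,95,85,8,"pics/s20.png");pickle.dump((f,f3,s),open("f20.pkl","wb"))
E
```

```text
time_s: 21.0
tool_pos: [0.509, -0.171, 0.1373]
eef_rot: [[0.972, -0.233, -0.001], [-0.233, -0.972, 0.004], [-0.002, -0.004, -1.0]]
wrist_force: [-2.4, 5.8, 5.5]
gripper_width: 0.313
time_s: 21.4
tool_pos: [0.5047, -0.1879, 0.2017]
eef_rot: [[0.972, -0.235, -0.002], [-0.235, -0.972, 0.001], [-0.002, -0.0, -1.0]]
wrist_force: [0.5, -0.1, -1.0]
gripper_width: 0.313
(array([  3. , -12.7,  63.6]), 'turn', np.float64(-0.002))
```

View pics/w20.png

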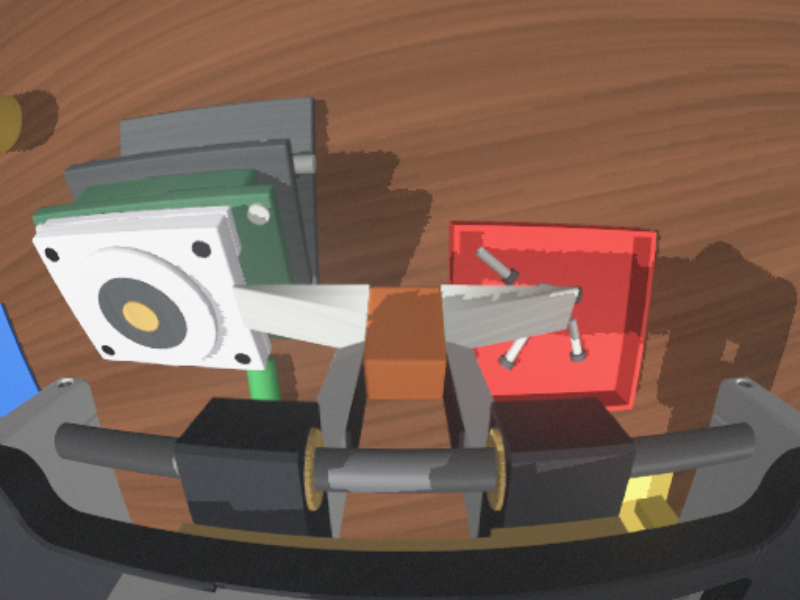

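View pics/s20.png

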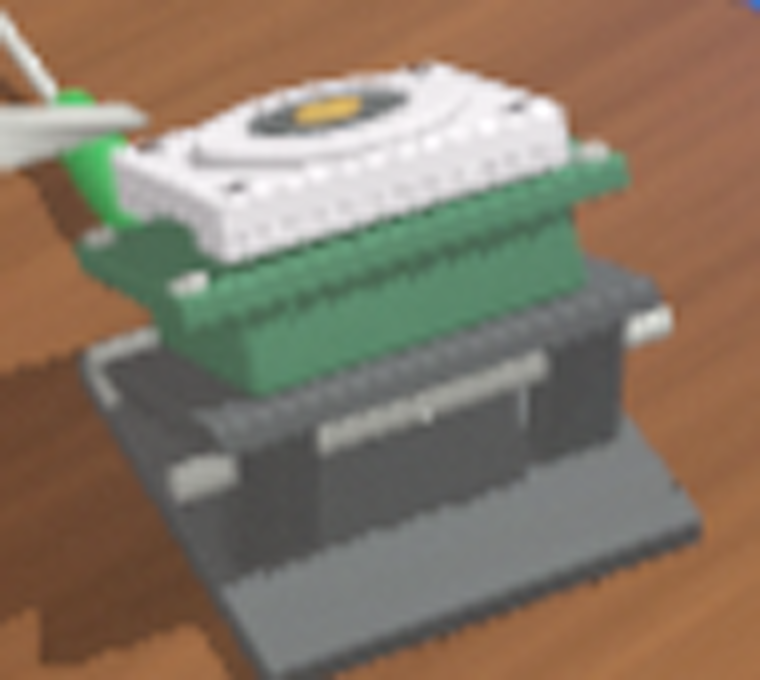

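The right edge is clearly up (lower right corner row 278→263) and the left is at about half that. Returning to the left side.

```bash
python3 -m handwheel '[0,-0.048,-0.002,0,255, 0,-0.049,0,0,255, 0,-0.049,0,0,255, 0,-0.049,0,0,255, 0,-0.049,0,0,255]'
python3 - <<'E'
from h import *
print(go(target(1,-.012,.015,-.003)))
E
```

```text
time_s: 22.0
tool_pos: [0.5621, 0.0512, 0.2025]
eef_rot: [[0.972, -0.234, -0.002], [-0.234, -0.972, -0.0], [-0.001, 0.001, -1.0]]
wrist_force: [0.2, 0.2, -1.3]
gripper_width: 0.314
(array([ -7.4, -58.9,  52.8]), 'turn', np.float64(-0.001))
```

```bash
python3 -m handwheel '[-0.003,-0.03,0,0,255, -0.003,-0.029,0,0,255, 0,0,0.025,0,255, 0,0,0.02,0,255, 0,0,0,0,255]'
python3 - <<'E'
from h import *
print(go(target(1,-.004,.0,-.003)))
f=manip.grab_frame("wrist");crop(f,330,140,130,110,6,"pics/w21.png")
E
```

```text
time_s: 22.5
tool_pos: [0.5674, 0.1083, 0.1542]
eef_rot: [[0.972, -0.233, -0.009], [-0.233, -0.972, -0.0], [-0.008, 0.002, -1.0]]
wrist_force: [0.3, -0.8, -3.0]
gripper_width: 0.312
(array([ 8.4,  5.9, 17.5]), 'turn', np.float64(-0.001))
```

View pics/w21.png

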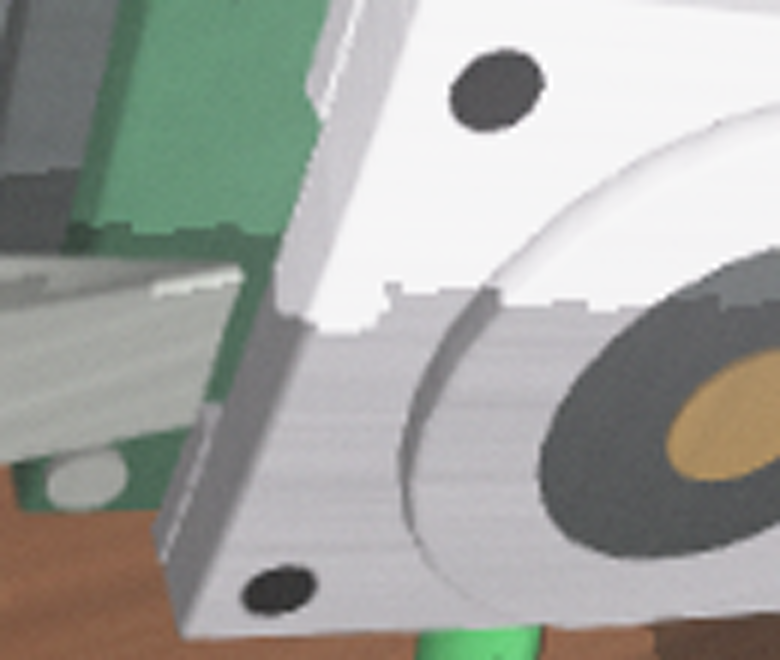

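The tip is low on the slope, so I shift 6 mm up-slope and descend.

```bash
python3 -m handwheel '[0.006,0.001,0.005,0,255, 0,0.002,0.006,0,255, 0,0,0.003,0,255, 0,0,0,0,255, 0,0,0,0,255]'
python3 - <<'E'
from h import *
print(go(target(1,0,.0,-.003)))
E
```

```text
time_s: 23.05
tool_pos: [0.5758, 0.1036, 0.1454]
eef_rot: [[0.972, -0.234, 0.0], [-0.234, -0.972, 0.0], [0.0, -0.0, -1.0]]
wrist_force: [0.4, -1.0, -2.2]
gripper_width: 0.313
(array([-1. ,  7.3,  8.8]), 'turn', np.float64(-0.001))
```

```bash
python3 -m handwheel '[-0.002,0,0.003,0,255, 0,0,0.003,0,255, 0,0,0,0,255]'
python3 -m handwheel '[0,0,0.001,0,255, 0,0,0.001,0,255, 0,0,0,0,255]'
```

```text
time_s: 23.35
tool_pos: [0.5733, 0.1043, 0.1386]
eef_rot: [[0.972, -0.234, -0.001], [-0.234, -0.972, 0.0], [-0.001, 0.0, -1.0]]
wrist_force: [0.9, 0.3, -0.6]
gripper_width: 0.314
time_s: 23.65
tool_pos: [0.5737, 0.1042, 0.1371]
eef_rot: [[0.972, -0.234, -0.0], [-0.234, -0.972, 0.0], [-0.0, 0.0, -1.0]]
wrist_force: [-0.9, -0.5, -2.1]
gripper_width: 0.319
```

```bash
python3 -m handwheel '[0,0.002,0.001,0,255, 0,0,0,0,255]'
python3 -m handwheel '[0,0.004,0,0,255, 0,0.004,0,0,255, 0,0.004,0,0,255, 0,0,0,0,255]'
python3 - <<'E'
from h import *
print(go(target(1,0,.0,-.003)))
f=manip.grab_frame("wrist");crop(f,330,140,130,110,6,"pics/w22.png")
E
```

```text
time_s: 23.85
tool_pos: [0.5734, 0.1027, 0.1368]
eef_rot: [[0.972, -0.234, 0.0], [-0.234, -0.972, 0.001], [0.0, -0.001, -1.0]]
wrist_force: [-1.7, 3.8, 1.8]
gripper_width: 0.312
time_s: 24.25
tool_pos: [0.5704, 0.0904, 0.1367]
eef_rot: [[0.972, -0.234, 0.0], [-0.234, -0.972, 0.0], [-0.0, -0.0, -1.0]]
wrist_force: [-2.9, 4.4, 4.6]
gripper_width: 0.311
(array([ 1.1, -6.8,  0.1]), 'turn', np.float64(-0.002))
```

View pics/w22.png

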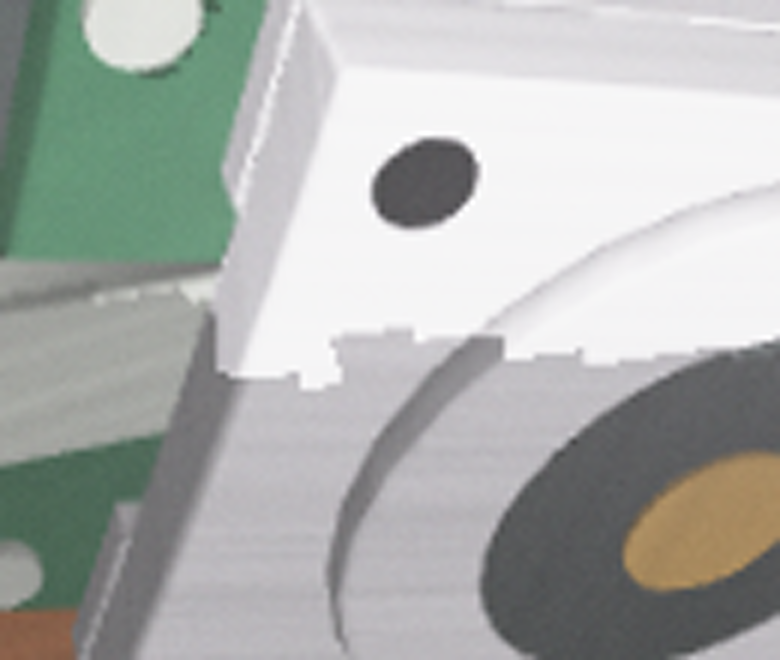

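In and centred. Pushing to the previous depth and on.

```bash
python3 -m handwheel '[0,0.005,0,0,255, 0,0.005,0,0,255, 0,0.004,0,0,255, 0,0.004,0,0,255, 0,0,0,0,255]'
python3 -m handwheel '[0,0.003,0,0,255, 0,0.003,0,0,255, 0,0.003,0,0,255, 0,0,0,0,255]'
python3 - <<'E'
from h import *
print(go(target(1,0,.0,-.003)))
E
```

```text
time_s: 24.8
tool_pos: [0.5662, 0.0734, 0.1369]
eef_rot: [[0.972, -0.234, 0.0], [-0.234, -0.972, 0.001], [-0.0, -0.001, -1.0]]
wrist_force: [-3.6, 5.5, 5.5]
gripper_width: 0.315
time_s: 25.2
tool_pos: [0.5648, 0.0674, 0.1371]
eef_rot: [[0.972, -0.235, 0.002], [-0.235, -0.972, 0.007], [0.001, -0.008, -1.0]]
wrist_force: [-0.5, 15.7, 5.4]
gripper_width: 0.314
(array([  1.2, -30.5,   0.7]), 'turn', np.float64(-0.002))
```

```bash
python3 -m handwheel '[0,0.003,0,0,255, 0,0.003,0,0,255, 0,0.003,0,0,255, 0,0,0,0,255]'
python3 - <<'E'
from h import *
print(go(target(1,0,.0,-.003)))
f=manip.grab_frame("wrist");crop(f,225,150,130,100,6,"pics/w23.png")
E
```

```text
time_s: 25.6
tool_pos: [0.5627, 0.0589, 0.1371]
eef_rot: [[0.972, -0.234, 0.003], [-0.234, -0.972, 0.007], [0.001, -0.008, -1.0]]
wrist_force: [-1.0, 16.5, 4.9]
gripper_width: 0.315
(array([  1.3, -39.3,   0.8]), 'turn', np.float64(-0.001))
```

View pics/w23.png

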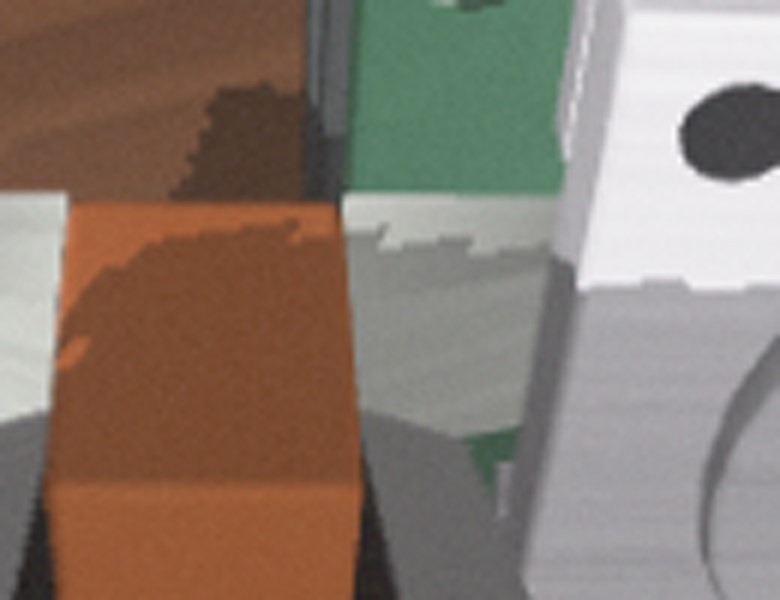

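Visible blade is 219 px, against 180 px at the end of the right side push. About 4 mm more is needed.

```bash
python3 -m handwheel '[0,0.002,0,0,255, 0,0.0025,0,0,255, 0,0,0,0,255]'
python3 - <<'E'
from h import *
print(go(target(1,0,.0,-.003)))
f=manip.grab_frame("wrist");crop(f,225,150,130,100,6,"pics/w24.png")
E
```

```text
time_s: 25.95
tool_pos: [0.5616, 0.0546, 0.1371]
eef_rot: [[0.972, -0.234, 0.002], [-0.234, -0.972, 0.007], [0.001, -0.008, -1.0]]
wrist_force: [-0.8, 16.6, 5.7]
gripper_width: 0.312
(array([  1.3, -43.7,   0.8]), 'turn', np.float64(-0.001))
```

View pics/w24.png

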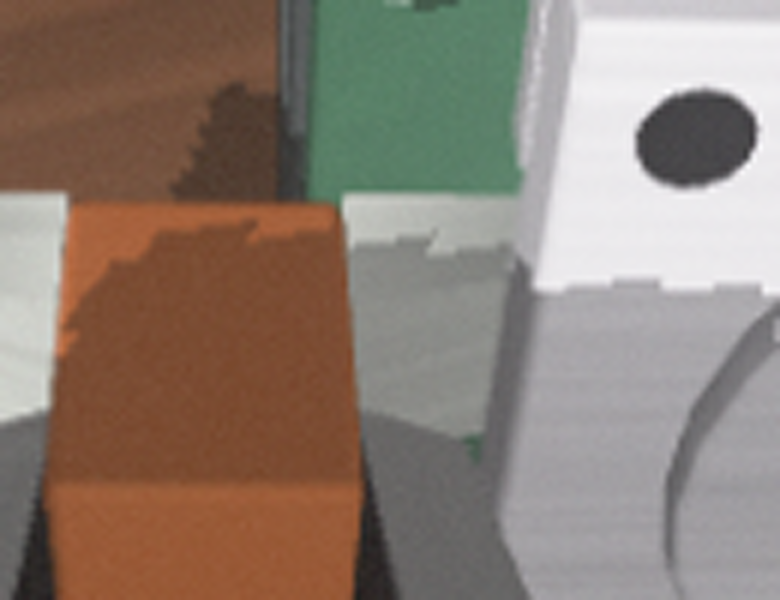

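Visible blade is 176 px, which matches the right side. Withdrawing.

```bash
python3 -m handwheel '[0,-0.006,0,0,255, 0,-0.009,0,0,255, 0,-0.01,0,0,255, 0,-0.01,0,0,255, 0,-0.01,0,0,255]'
python3 -m handwheel '[0,-0.01,0,0,255, 0,-0.008,-0.005,0,255, 0,-0.02,-0.03,0,255, 0,-0.04,-0.02,0,255, 0,0,0,0,255]'
python3 - <<'E'
from h import *
import pickle
f=manip.grab_frame("wrist");cv2.imwrite("pics/w25.png",cv2.resize(f["color"][:,:,::-1],(800,600)))
f2=manip.grab_frame("top");crop(f2,240,125,80,75,8,"pics/t25.png")
f3=manip.grab_frame("scene");crop(f3,225,185,95,85,8,"pics/s25.png");pickle.dump((f,f2,f3,manip.state()),open("f25.pkl","wb"))
E
```

```text
time_s: 26.5
tool_pos: [0.5714, 0.0931, 0.1364]
eef_rot: [[0.972, -0.234, -0.001], [-0.234, -0.972, -0.005], [-0.0, 0.005, -1.0]]
wrist_force: [-4.0, -3.7, 4.7]
gripper_width: 0.31
time_s: 27.0
tool_pos: [0.5925, 0.1741, 0.195]
eef_rot: [[0.973, -0.23, 0.008], [-0.23, -0.973, 0.002], [0.007, -0.004, -1.0]]
wrist_force: [0.8, -0.5, -1.1]
gripper_width: 0.311
```

View pics/w25.png

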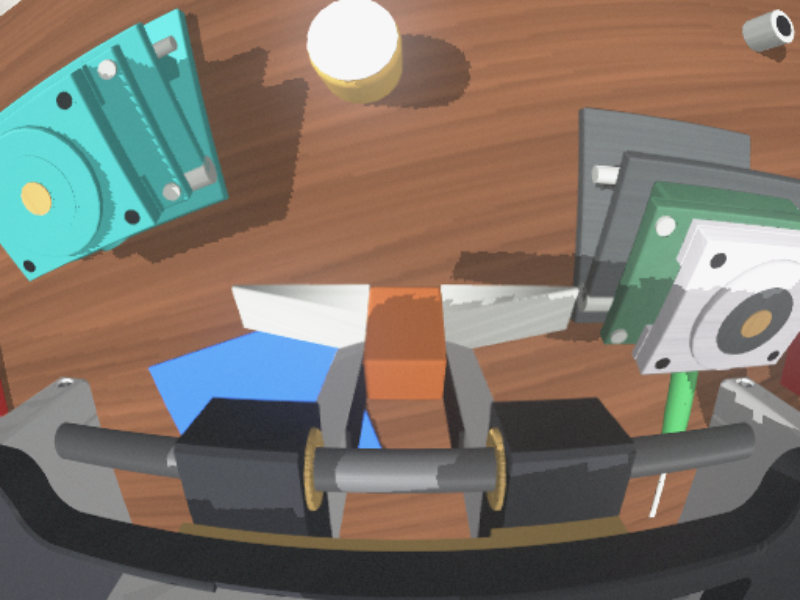

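View pics/s25.png

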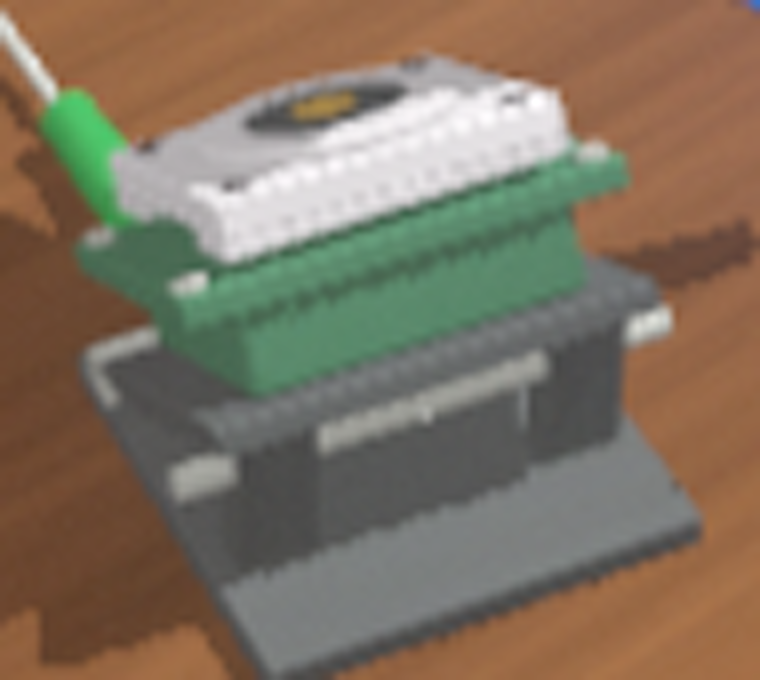

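Run:
```python
from h import *
import pickle
T,S=pickle.load(open("fr0.pkl","rb"));f,T2,S2,s=pickle.load(open("f25.pkl","rb"))
A=haxes()
P=lambda x,y,z:H["o"]+A@np.array([x,y,z])
for n,x,y in [("R+x",.04,-.053),("L+x",.04,.053),("L-x",-.04,.053),("R-x",-.04,-.053)]:
    a=proj(S,P(x,y,.026))[0];b=proj(S,P(x,y,.033))[0]
    print(n,((a+.5-[225,185])*8).round(),"shift for 7mm",((b-a)*8).round(1))
crop(S,230,190,80,40,9,"pics/cmpa.png");crop(S2,230,190,80,40,9,"pics/cmpb.png")
a=cv2.imread("pics/cmpa.png");b=cv2.imread("pics/cmpb.png")
cv2.imwrite("pics/cmp.png",np.vstack([a,b])[:600])
# edge profile of cover bottom front edge vs ledge: save gradients
```

```text
R+x [239. 189.] shift for 7mm [ -4.4 -19.6]
L+x [518. 101.] shift for 7mm [ -4.  -19.2]
L-x [425.  69.] shift for 7mm [ -3.9 -18.3]
R-x [159. 152.] shift for 7mm [ -4.3 -18.6]
```

View pics/cmpa.png

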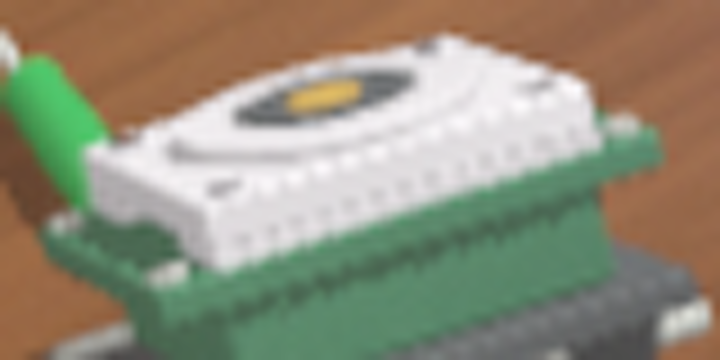

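View pics/cmpb.png

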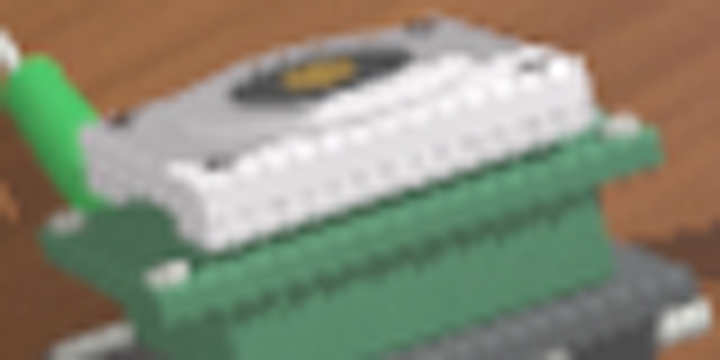

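Hole shifts in the scene view give the right side 7.6 and 6.0 mm and the left 7.1 and 6.8 mm. That is a mean of about 6.8 and 7.0 mm of lift, level within noise. Taking the wedge back to the mat.

```bash
python3 -m handwheel '[-0.038,-0.03,0,0,255, -0.04,-0.03,0,0,255, -0.04,-0.03,0.02,0,255, -0.04,-0.03,0.03,0,255, 0,0,0.03,0,255]'
python3 -m handwheel '[0,0,0.03,0,255, 0,0,0.02,0,255, 0,0,0,0,255, 0,0,0,0,255]'
```

```text
time_s: 27.65
tool_pos: [0.4678, 0.3181, 0.1154]
eef_rot: [[0.973, -0.23, -0.001], [-0.23, -0.973, 0.0], [-0.001, -0.0, -1.0]]
wrist_force: [0.2, -1.1, -2.2]
gripper_width: 0.314
time_s: 28.05
tool_pos: [0.4708, 0.3153, 0.0663]
eef_rot: [[0.972, -0.235, -0.001], [-0.235, -0.972, -0.001], [-0.001, 0.001, -1.0]]
wrist_force: [-0.5, -0.5, -0.8]
gripper_width: 0.313
```

```bash
python3 -m handwheel '[0,0,0.01,0,255, 0,0,0.007,0,255, 0,0,0.002,0,255, 0,0,0.001,0,255, 0,0,0,0,255]'
python3 -m handwheel '[0,0,0.001,0,255, 0,0,0,0,255, 0.003,0,0,0,255, 0.003,0,0,0,255]' 5
python3 -m handwheel '[0.003,0,0,0,255, 0.003,0,0,0,255, 0.003,0,0,0,255, 0.003,0,0,0,255]' 5
python3 - <<'E'
from h import *
f=manip.grab_frame("wrist");cv2.imwrite("pics/w26.png",cv2.resize(f["color"][:,:,::-1],(800,600)))
E
```

```text
time_s: 28.55
tool_pos: [0.4713, 0.3163, 0.0472]
eef_rot: [[0.972, -0.234, 0.0], [-0.234, -0.972, 0.0], [0.0, -0.0, -1.0]]
wrist_force: [0.2, 0.2, -1.6]
gripper_width: 0.316
time_s: 28.95
tool_pos: [0.4773, 0.3149, 0.0465]
eef_rot: [[0.972, -0.234, 0.0], [-0.234, -0.972, 0.0], [0.0, -0.0, -1.0]]
wrist_force: [-1.8, -0.5, 3.6]
gripper_width: 0.323
time_s: 29.35
tool_pos: [0.4885, 0.3119, 0.0455]
eef_rot: [[0.972, -0.234, -0.001], [-0.234, -0.972, 0.0], [-0.001, 0.0, -1.0]]
wrist_force: [-0.3, 0.5, -0.1]
gripper_width: 0.318
```

View pics/w26.png

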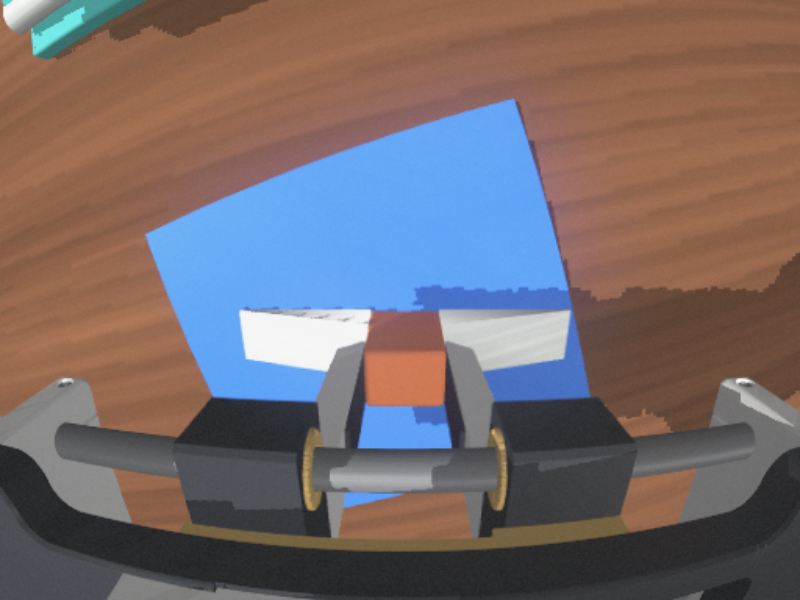

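The roll is back to about 8° (bottom edge at row 310). A bit more drag, then release.

```bash
python3 -m handwheel '[0.003,0,0.001,0,255, 0.002,0,0,0,255, 0,0,0,0,150, 0,0,0,0,60, 0,0,0,0,0]' 5
python3 -m handwheel '[0,0,0,0,0, 0,0,0,0,0, 0,0,0,0,0, 0,0,0,0,0, 0,0,0,0,0]'
python3 - <<'E'
from h import *
f=manip.grab_frame("wrist");cv2.imwrite("pics/w27.png",cv2.resize(f["color"][:,:,::-1],(800,600)))
E
```

```text
time_s: 29.9
tool_pos: [0.4936, 0.3108, 0.045]
eef_rot: [[0.972, -0.234, 0.0], [-0.234, -0.972, 0.0], [0.0, -0.0, -1.0]]
wrist_force: [0.9, 0.2, -0.3]
gripper_width: 0.537
time_s: 30.4
tool_pos: [0.4934, 0.3108, 0.0449]
eef_rot: [[0.972, -0.234, -0.0], [-0.234, -0.972, -0.0], [-0.0, 0.0, -1.0]]
wrist_force: [0.8, -0.0, -0.0]
gripper_width: 0.967
```

View pics/w27.png

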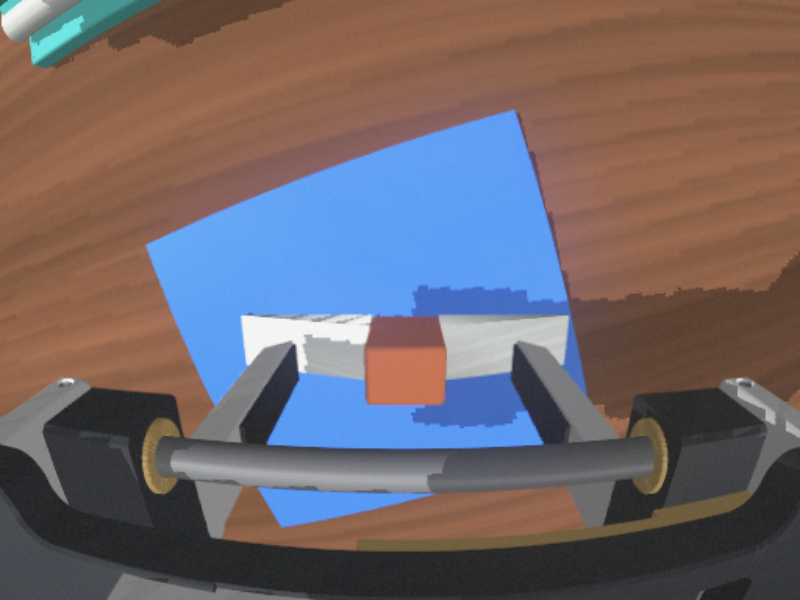

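The wedge lies flat near the mat centre and the fingers are clear of the block (366–446, against 297 and 515). I raise the arm straight up and make the final checks.

```bash
python3 -m handwheel '[0,0,-0.02,0,0, 0,0,-0.04,0,0, 0,0,-0.045,0,0, 0,0,-0.045,0,0, 0,0,0,0,0]'
python3 -m handwheel '[0,0,0,0,0, 0,0,0,0,0, 0,0,0,0,0]'
python3 - <<'E'
from h import *
f=manip.grab_frame("wrist");cv2.imwrite("pics/w28.png",cv2.resize(f["color"][:,:,::-1],(800,600)))
f3=manip.grab_frame("scene");cv2.imwrite("pics/s28.png",cv2.resize(f3["color"][:,:,::-1],(800,600)))
crop(f3,225,185,95,85,8,"pics/s28c.png")
E
```

```text
time_s: 30.95
tool_pos: [0.4973, 0.3124, 0.2029]
eef_rot: [[0.972, -0.234, 0.013], [-0.234, -0.972, 0.005], [0.011, -0.008, -1.0]]
wrist_force: [-0.3, -0.7, 0.4]
gripper_width: 1.002
time_s: 31.25
tool_pos: [0.4924, 0.3104, 0.1927]
eef_rot: [[0.972, -0.234, -0.004], [-0.234, -0.972, -0.001], [-0.003, 0.002, -1.0]]
wrist_force: [-0.2, -0.5, -0.4]
gripper_width: 0.998
```

View pics/w28.png

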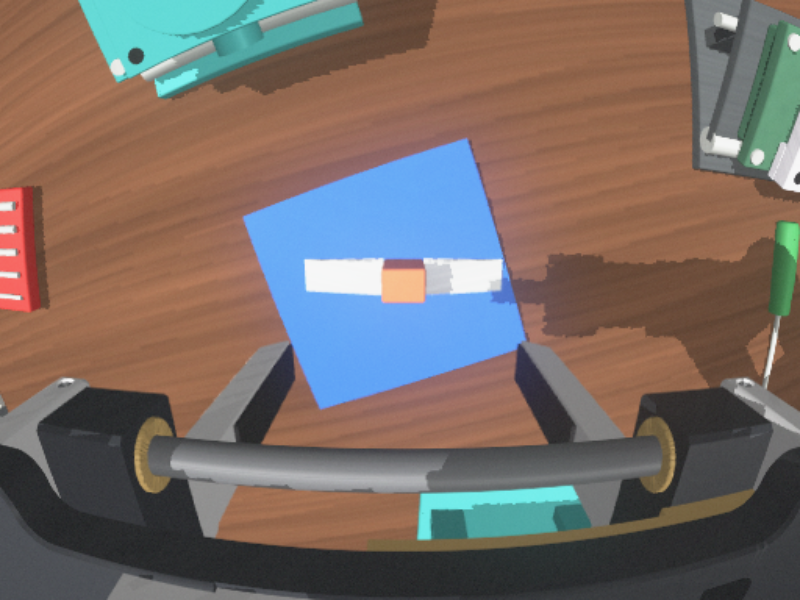

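View pics/s28.png

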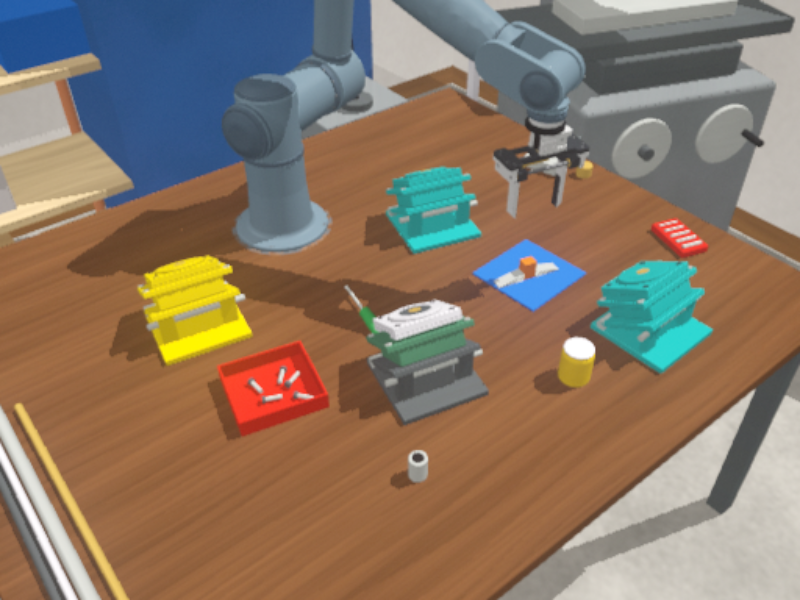

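View pics/s28c.png

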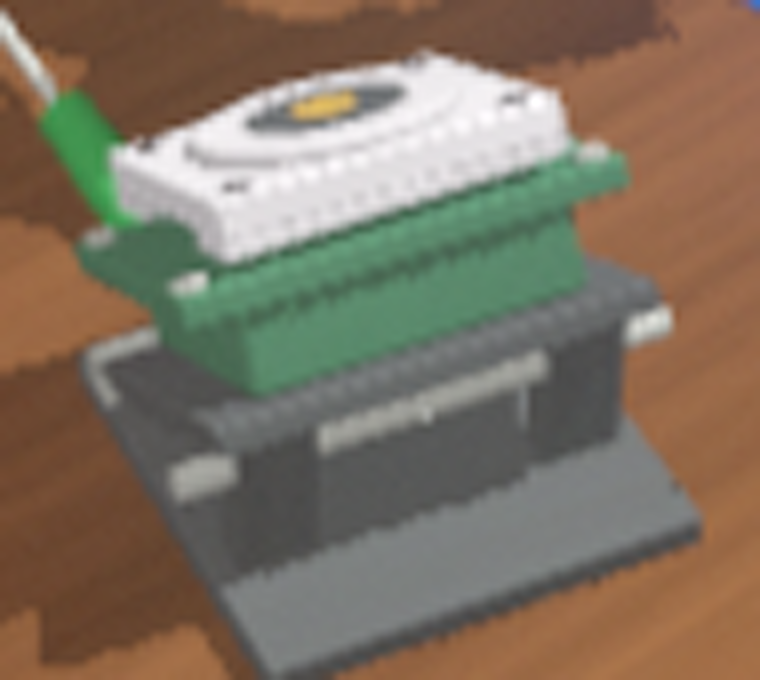

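The wedge is flat on the mat, the bystanders sit at the same pixels as at the start, and the arm is clear. Lighting now matches the first picture, so I can do one subpixel check of the lifts.

Run:
```python
from h import *
import pickle
T,S=pickle.load(open("fr0.pkl","rb"));S2=manip.grab_frame("scene")
g=lambda f:cv2.cvtColor(f["color"],cv2.COLOR_RGB2GRAY)
a,b=g(S),g(S2);A=haxes()
pts=[];n=[]
for nm,c in [("R+x",(238,208)),("L+x",(522,117)),("L-x",(420,80)),("R-x",(155,162)),("mid",(330,125))]:
    pts.append(((c[0]+.5)/8-.5+225,(c[1]+.5)/8-.5+185));n.append(nm)
p=np.float32(pts).reshape(-1,1,2)
q,st,_=cv2.calcOpticalFlowPyrLK(a,b,p,p+np.float32([-.6,-2.3]),winSize=(9,9),maxLevel=0,flags=cv2.OPTFLOW_USE_INITIAL_FLOW)
for m,x,y in zip(n,p[:,0],q[:,0]): print(m,(y-x).round(2),"lift mm ~",round(-(y-x)[1]*8/18.9*7,1))
```

```text
R+x [-0.35 -2.23] lift mm ~ 6.6
L+x [-0.72 -2.23] lift mm ~ 6.6
L-x [-0.53 -2.01] lift mm ~ 5.9
R-x [-0.76 -2.04] lift mm ~ 6.0
mid [-0.7  -2.31] lift mm ~ 6.9
```

Per-hole scatter is about 0.3 mm and the margin is modest, so I'll fit left and right lift photometrically over the whole cover top in both fixed cameras.

Run:
```python
from h import *
import pickle
from scipy.optimize import least_squares
T,S=pickle.load(open("fr0.pkl","rb"));S2=manip.grab_frame("scene");T2=manip.grab_frame("top")
cv2.imwrite("pics/t29.png",cv2.resize(T2["color"][:,:,::-1],(800,600)))
g=lambda f:cv2.GaussianBlur(cv2.cvtColor(f["color"],cv2.COLOR_RGB2GRAY).astype(np.float32),(0,0),.8)
A=haxes()
X,Y=np.meshgrid(np.arange(-.06,.0601,.0012),np.arange(-.07,.0701,.0012))
for nm,a,b in [("scene",S,S2),("top",T,T2)]:
    ga,gb=g(a),g(b)
    def smp(f,im,Z):
        P=H["o"]+np.stack([X,Y,Z],-1).reshape(-1,3)@A.T
        p=proj(f,P).astype(np.float32);return cv2.remap(im,p[:,:1].copy(),p[:,1:].copy(),cv2.INTER_CUBIC)[:,0]
    m=((abs(X)<.052)&(abs(Y)<.062)).ravel()
    ref=smp(a,ga,X*0+.0265)
    def r(x):
        Z=.0265+(x[0]+x[1])/2+(x[0]-x[1])/2*Y/.065
        v=smp(b,gb,Z);return ((v-ref*x[2]-x[3]*50)[m])
    best=min((least_squares(r,[l,l,1,0],loss='soft_l1',f_scale=8,diff_step=1e-2) for l in (.005,.007)),key=lambda o:o.cost)
    print(nm,"rel lift L,R mm",(best.x[:2]*1000).round(2),best.cost.round(0))
```

```text
scene rel lift L,R mm [5.98 6.84] 195624.0
top rel lift L,R mm [7.18 6.31] 56085.0
```

View pics/t29.png

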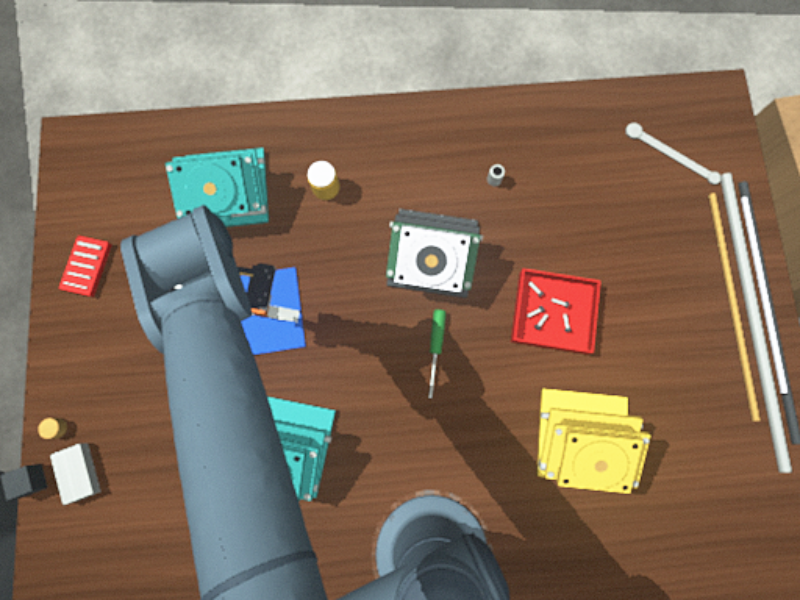

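Run:
```python
from station import manip
s=manip.state();print(s["time_s"],s["wrist_force"],s["gripper_width"]);print(manip.job_done())
```

```text
31.5 [ 0.90743864  0.04127479 -0.37008767] 0.9985076384452704
the job is handed in; nothing more can be done
None
```

I gripped the wedge across its length and rolled it about 27.5° in the jaws by dragging it against the mat, to match the tilted ledge. I then pried left to about 3.5 mm, right to about 7 mm and left again to about 7 mm. I laid the wedge flat near the mat centre, released it and handed in at 31.5 s.

**Last checks:**
- **Lift:** insertion depth was about 41–43 mm on both sides, which gives roughly 6.8–7.2 mm of lift. Image comparison with the first pictures gave left 6.0 and right 6.8 mm from the scene camera, and left 7.2 and right 6.3 mm from the top camera. Both are on top of the 0–1 mm starting lift.
- **Disagreement:** the two cameras differ by up to about 1 mm per side and in opposite directions. I take the cover as level within 2 mm and above 6 mm, but the margin over 6 mm is only about 0.5–1 mm.
- **Rest of the scene:** the wedge looks flat on the mat, the bystanders show no visible movement in the pictures, and the gripper is open and clear.

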